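# Check a belt tensioner's spring and tally the result

### The arm

A 6-joint arm with a two-finger parallel gripper is mounted at the origin on a cart in front of the work surface, level with it; the furniture and walls round the work are solid. World frame = base frame: x ahead of the robot, y to its left, z up, the work surface at z = 0. Lengths are in mm, angles in rad, forces in N, time in s.
With the tool pointing down it reaches from about 350 to 975 mm from the base axis. Payload 7.1 kg.
Tool frame: the origin (TCP) lies at the very end of the fingers, on their centre line; the grasp point (between the pads) lies tcp_to_grasp behind it (tcp_to_grasp is the distance from the TCP to the grasp point, in mm); z points along the fingers, x is the direction in which the jaws open and shut, and the axes are right-handed (so a half turn about z gives the same grasp; the last joint's range is limited). The gripper opens to 88 mm and grips with 3 to 60 N. Pads are 20 mm wide; open, the fingers measure 115 mm over their backs; the gripper's body (75 mm by 178 mm) begins 61 mm behind the grasp point.
Start: joints at [1.182, 0.423, 1.63, -0, 1.089, -0.019], TCP at [225.861, 582.745, 193.775] pointing down, gripper open.
Joint ranges: [-3, 3], [-0.9, 2.11], [0.09, 2.58], [-1.31, 4.45], [0.11, 2.69], [-2.54, 2.54]. Speed limits (rad/s): [2.39, 2.39, 3.01, 3.14, 3.14, 3.14].

### API

Orientations are given as a rotation vector (axis times angle).
In Python, from workcell import get_obs, get_image, close_job, recognise, mark_of, tcp_to_grasp gives the robot as it stands. The module is installed in compiled form; this text tells all that it offers.
- The arm moves only by the tool move_arm, never from a script. Its argument "motion" is a list of rows, each a list of 7 numbers: the shift along the world's x, y, z in mm, then the turn, a rotation vector about the world's x, y, z in rad, then the finger opening in mm, from 0 to 87.8. A call has 1 to 5 rows; each row is the pose to reach, as a shift and turn from the pose commanded when the call began; what a row does not reach only later rows make up. A row lasts 1/12 s, in which the tool goes at most 41.7 mm and 7.16 degrees, less where a joint would pass 70% of its speed; a pose out of reach is approached as far as the arm can. A call with a gripper value outside its range is refused whole. The fingers move at their own pace and stop on an object; the grip force is fixed at half the most. Time passes only in rows, so rows that repeat a pose let the fingers close. It gives the time, the measured TCP pose, the force and the opening at its end, in the units of the state.
- get_obs(): the state, without advancing time (a new reading comes with each control period).
- get_image(name): name is "scene" or "top"; returns a dict with "color" (420x560x3 uint8, red, green, blue), "mtx" (3x3 intrinsics, pixels), "camera_from_world" (4x4, takes a point from world to camera coordinates). Camera axes: x right, y up, looking along -z (the intrinsics and any distortion apply to the point x, -y, -z); pixel columns grow to the right and rows downward; lengths in mm; the calibration is good to about 2 mm. A picture is of the moment at which its call begins. There is no depth.
- close_job(): hands the job in, once; it reports no verdict.
Trained networks look in a picture, given as the dict that the camera call returned (one of the last four; its "shot" number tells which), for a name from the list of things; names that differ only in an ending like _2 or _b are one class to them, and where a whole thing is asked for, a point or a joint stands for the part that bears it (a point fixed in the world has none). Each returns a list of dicts, best first, with "p" (0 to 1); they miss things now and then, are a little off and sometimes report something else, mostly with a low value. They report only what shows in the picture. A call takes as long as a camera call. They do not tell look-alikes from the thing itself.
- recognise(picture, label): "bbox" ([centre column, centre row, width, height] in pixels, round what is visible of it).
- mark_of(picture, label): "location" ([row, column] in pixels: a listed point, or the origin of a listed thing).
The state is a dict: "t": time; "qpos": joint angles; "qvel": joint speeds; "joint_torque": joint torques, N m; "ee_pos": TCP position; "orientation": TCP orientation; "ft_force": force on the tool from outside, world axes, zero at the start; "moment": the same for the moment, N m; "width": finger opening in mm.
Only numpy, scipy, OpenCV 4.12 (cv2) and the standard library are available. Lean on these libraries where they do the work, as an engineer would, in place of code of your own. Each camera call takes 0.05 s, during which the arm holds its last target. There are 200 camera calls.

### The job

Check the spring of the belt tensioner: first swing the loose memory pointer back to the left by its peg, gently, until it just rests against the arm's own pointer at zero; then press down on the roller with the shut fingers, building up to 12 N (never over 15 N), hold it steady at 12 N for a second, and ease the arm back up to rest without letting it snap. The memory pointer stays at the greatest deflection: if it was left beyond the long limit mark of the scale the spring is weak, so tip the tally lever right over to the right; if it stopped short of the mark, tip it right over to the left. Leave the two small collets next to the stand where they are.

Things in the scene. Friction and masses are not known exactly. Their poses are not given: they have to be found in the camera images.
- stand: Test stand fixed to the bench: dark foot 130 x 150 mm, grey post, upright aluminium scale plate 178 mm wide, top 261 mm above the bench, its front looking to own -x, towards the robot. Origin on the bench under the hub and the plate's front face; own x away from the robot, y left, z up. Arm and pointers turn about the hub axis: along own x, 140 mm above the origin.
- limit_mark (a point): Middle of the limit mark, by far the longest and thickest mark of the scale, at 0.45 rad. The scale, seen from the robot, runs clockwise from 0 (0.6 rad left of upright) to 0.9 rad; a tick each 0.05 rad, longer ones each 0.1 rad. Nothing but the pointers stands in front of the plate here.
- tensioner (a joint): Sprung arm to the right (own -y) of the hub, 160 mm from hub to roller axis. 0 = at rest on its upper stop, 0.28 rad above level; grows (rad) to 0.95 as the roller goes down and its dark pointer swings clockwise over the scale. Preloaded: gives way only at 1 to 10 N, then yields about 0.1 N per mm. How far it goes at 12 N (0.2 to 0.8 rad) differs from start to start and must be felt.
- roller_center (a point): Centre of the black roller at the arm's free end: 40 mm diameter, 42 mm long, axis along the stand's own x, turning freely, 33 to 75 mm in front of the scale plate. Its top, 20 mm above this point, is pressed. At rest this point is 184 mm above the bench, 154 mm to the right of the hub axis; it moves on an arc about the hub axis.
- memory (a joint): Memory pointer, a thin brass needle turning stiffly on the hub axis; it stays where it is put. The arm's pointer carries it along clockwise but not back. Same scale (rad, clockwise): 0 = at zero, resting against the arm's pointer with the arm at rest. Starts at 0.35 to 0.85, from an earlier test. Under 1 N moves it; more than 15 N bends it.
- memory_knob (a point): Middle of the steel peg at the memory pointer's end: 10 mm diameter, 40 mm long, sticking out along the stand's own -x (17 to 57 mm in front of the plate), 130 mm from the hub axis. Push it to the left with shut fingers reaching down to its right; nothing else is in front of the plate at that height.
- tally_ball (a point): Centre of the 18 mm black ball on the tally lever, a thin steel stick on a grey base in front of the stand. The ball is 62 mm from the lever's pivot, which is 26 mm above the bench.
- tally (a joint): Angle of the tally lever (rad): 0 = upright (not yet checked), -0.7 = tipped fully over to the left (spring good), +0.7 = tipped fully over to the right (spring weak). It stays where it is put; about 1 N moves it.
- tally_base: The tally lever's base, fixed to the bench, 44 x 84 x 20 mm; origin on the bench under its middle, own y points left, x away from the robot. The lever swings in its own y-z plane, above the origin.
- collet_1: Small steel collet standing on the bench near the stand, 26 mm diameter, 35 mm tall; origin at its underside. A bystander.
- collet_2: A second such collet, likewise a bystander.
Mind the look-alikes: they are no part of the job. Of the things like the tally_base, leave any that is orange or turquoise; of the rest the larger one is meant.

How it is judged:
By the outcome, as a careful person would: the job done as asked, in the order asked, and still so for the second after the job is handed in, with the robot touching nothing.
It also fails if it takes over 67 s, if anything falls off the work surface, if the arm or the gripper's body presses on something with over 40 N, if the wrist force passes 120 N, or if a joint passes its speed limit or range.

## Working session

There is one attempt and no reset: what is moved stays moved. The work goes in short steps, Python scripts to look and compute and a tool call to move; the robot and the scene stay as the last step left them, time stands still between calls to the robot, and variables do not carry over. Pictures are saved under pics/ and viewed, about 8 in all and at most 12, crops included, and the job is handed in when it is done.

Besides the shell and the picture viewer there is one more tool, called after ">>>" by a JSON object that holds its "method" and its "body". move_arm: Moves the arm, as the interface text tells. Its arguments: {"type":"object","properties":{"motion":{"type":"array"}},"required":["motion"]}

```bash
mkdir -p pics; cat > h.py <<'E'
import numpy as np, cv2
from workcell import *
def save(im,name,box=None,s=1):
    c=im["color"][:,:,::-1]
    if box: c=c[box[1]:box[3],box[0]:box[2]]
    cv2.imwrite("pics/"+name+".png",cv2.resize(c,None,fx=s,fy=s,interpolation=cv2.INTER_CUBIC))
def ray(im,rc):
    K=im["mtx"];T=im["camera_from_world"];R=T[:3,:3];o=-R.T@T[:3,3]
    d=np.linalg.solve(K,[rc[1],rc[0],1.]);d=R.T@(d*[1,-1,-1]);return o,d/np.linalg.norm(d)
def proj(im,p):
    c=im["camera_from_world"]@np.r_[p,1];u=im["mtx"]@(c[:3]*[1,-1,-1]);return u[:2]/u[2]
def tri(a,b):
    A=np.zeros((3,3));B=np.zeros(3)
    for o,d in(a,b):
        M=np.eye(3)-np.outer(d,d);A+=M;B+=M@o
    p=np.linalg.solve(A,B);return p,[np.linalg.norm(np.cross(p-o,d)) for o,d in(a,b)]
def atz(im,rc,z):
    o,d=ray(im,rc);return o+d*(z-o[2])/d[2]
E
python3 - <<'E'
from h import *
print({k:np.round(v,3) for k,v in get_obs().items()},tcp_to_grasp)
ims={n:get_image(n) for n in("scene","top")}
for n,im in ims.items():
    save(im,n+"0",s=1.4); print(n,im.keys(),np.round(ray(im,(210,280))[0]),np.round(ray(im,(210,280))[1],2))
    for l in["stand","limit_mark","roller_center","memory_knob","tally_ball","tally_base","collet_1"]:
        for r in mark_of(im,l): print(n,l,np.round(r["location"],1),round(r["p"],2))
E
```

```text
{'t': np.float64(0.0), 'qpos': array([ 1.182,  0.424,  1.631, -0.   ,  1.089, -0.019]), 'qvel': array([-0.001,  0.   , -0.   ,  0.001,  0.001, -0.   ]), 'joint_torque': array([ 2.0000e-03, -5.4462e+01, -2.7367e+01,  6.5000e-02,  2.3000e-02,
       -0.0000e+00]), 'ee_pos': array([225.655, 582.206, 193.014]), 'orientation': array([ 2.591e+00,  1.775e+00, -2.000e-03]), 'ft_force': array([ 0.567, -0.194,  0.987]), 'moment': array([0.033, 0.013, 0.005]), 'width': np.float64(87.807)} 18.700000000000003
scene dict_keys(['color', 'mtx', 'camera_from_world', 'shot']) [  62. -367.  768.] [ 0.39  0.63 -0.66]
scene stand [227.2 328.6] 0.68
scene limit_mark [153.8 330.8] 0.97
scene roller_center [225.3 362.5] 0.93
scene memory_knob [148.5 317.4] 0.56
scene tally_ball [258.4 156.5] 0.7
scene tally_ball [290.8 342.7] 0.58
scene tally_ball [236.  287.1] 0.55
scene tally_ball [253.6 248.5] 0.54
scene tally_base [310.6 340. ] 0.93
scene tally_base [285.6 162. ] 0.92
scene tally_base [265.  290.2] 0.89
scene tally_base [271.2 248.8] 0.7
scene collet_1 [257.  363.4] 0.63
scene collet_1 [210.4 308.6] 0.54
top dict_keys(['color', 'mtx', 'camera_from_world', 'shot']) [ 301.  216. 1277.] [ 0.11 -0.02 -0.99]
top limit_mark [137.4 254.3] 0.93
top limit_mark [212.1 276.1] 0.32
top roller_center [160.3 331.3] 0.62
top memory_knob [151.3 255.5] 0.5
top tally_ball [248.8 262. ] 0.59
top tally_ball [324.  236.7] 0.47
top tally_ball [199.3 345.5] 0.46
top tally_ball [205.  276.6] 0.43
top tally_base [210.4 278.1] 0.86
top tally_base [198.9 338. ] 0.73
top tally_base [249.3 263.9] 0.68
top tally_base [319.1 236.6] 0.64
top collet_1 [156.2 221.6] 0.52
top collet_1 [145.7 301.9] 0.44
```

View pics/scene0.png

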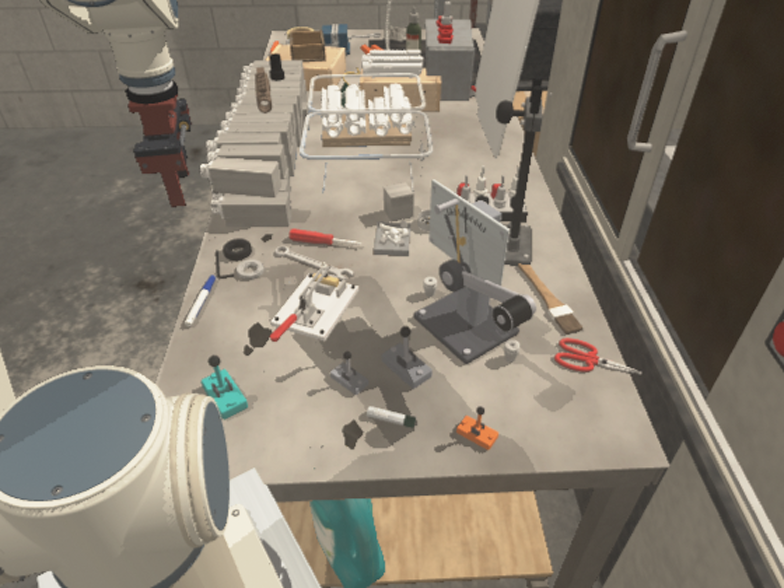

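View pics/top0.png

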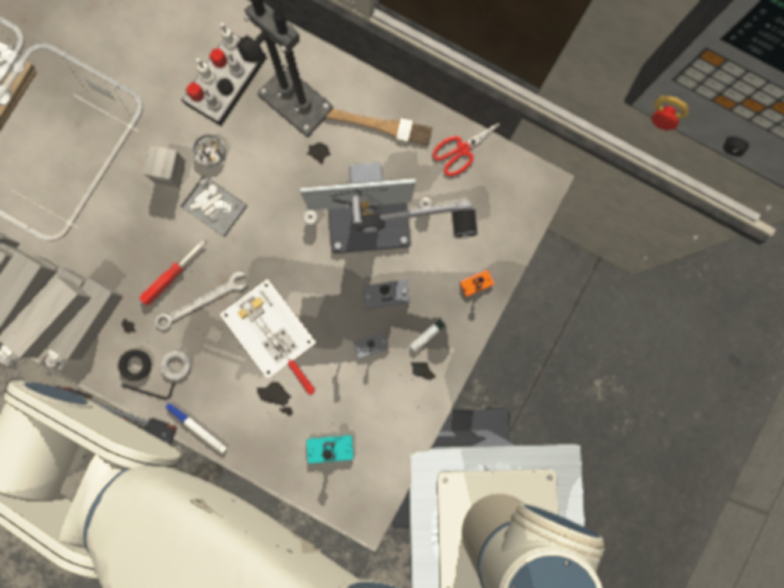

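```bash
python3 - <<'E'
from h import *
s=get_image("scene");t=get_image("top")
save(s,"crop0",(270,110,400,340),2.6)
S=dict(mark=(153.8,330.8),roller=(225.3,362.5),knob=(148.5,317.4),bA=(285.6,162),bB=(310.6,340),bC=(265,290.2),bD=(271.2,248.8),ballA=(258.4,156.5),ballB=(290.8,342.7),ballC=(236,287.1),ballD=(253.6,248.5),c1=(257,363.4),c2=(210.4,308.6))
T=dict(mark=(137.4,254.3),roller=(160.3,331.3),knob=(151.3,255.5),bA=(319.1,236.6),bB=(198.9,338),bC=(210.4,278.1),bD=(249.3,263.9),ballA=(324,236.7),ballB=(199.3,345.5),ballC=(205,276.6),ballD=(248.8,262),c1=(145.7,301.9),c2=(156.2,221.6))
for k in S:
    p,e=tri(ray(s,S[k]),ray(t,T[k]));print(k,np.round(p),np.round(e,1))
E
```

```text
mark [575. 242. 233.] [0.4 0.4]
roller [531.  69. 176.] [2.7 2.7]
knob [536. 240. 262.] [1.6 1.6]
bA [157. 303. -12.] [0.9 0.9]
bB [465.  29. -17.] [3.8 3.8]
bC [437. 190.  -4.] [2.1 2.1]
bD [340. 227.  -2.] [2.7 2.7]
ballA [159. 295.  87.] [1.8 1.8]
ballB [454.  21.  69.] [1.9 1.9]
ballC [437. 197.  89.] [6. 6.]
ballD [342. 230.  54.] [5.1 5.1]
c1 [612. 122. -17.] [4. 4.]
c2 [590. 337. -14.] [1. 1.]
```

The pictures show four tally levers (scene picture, 784 px wide): turquoise (222,385), orange (477,430), small grey (347,372) and larger grey (408,357). The coloured ones are out, so the larger grey one is meant: base C at about (437,190). I'll check this in the crop.

View pics/crop0.png

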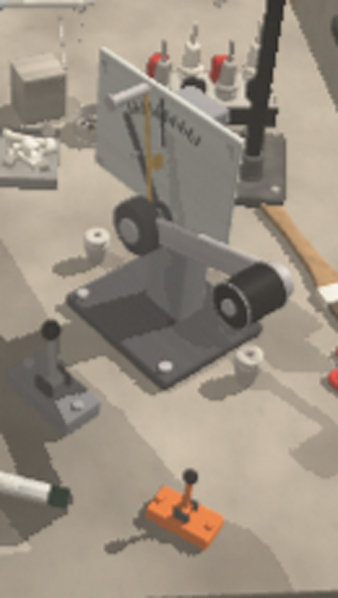

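```bash
python3 - <<'E'
from h import *
from scipy.optimize import least_squares
s=get_image("scene");t=get_image("top")
save(s,"crop1",(225,220,320,290),6)
# fit stand pose (x,y,yaw), memory angle
obs=[]
def pts(q):
    X,Y,w,m=q;c,n=np.cos(w),np.sin(w)
    f=lambda x,y,z:np.array([X+c*x-n*y,Y+n*x+c*y,z])
    a=0.6-0.45;b=0.6-m
    return dict(roller=f(-54,-154,184),knob=f(-37,130*np.sin(b),140+130*np.cos(b)))
S=dict(roller=(225.3,362.5),knob=(148.5,317.4));T=dict(roller=(160.3,331.3),knob=(151.3,255.5))
def res(q):
    P=pts(q);r=[]
    for k in P:
        for im,D in((s,S),(t,T)): r+=list(proj(im,P[k])-np.array(D[k])[::-1])
    return r
r=least_squares(res,[570,220,0,.5]);print(r.x,np.round(r.fun,1),pts(r.x))
X,Y,w,m=r.x;c,n=np.cos(w),np.sin(w)
for nm,D in(("mark_s",s),("mark_t",t)):
  for R in(100,110,120):
    a=.15;y=R*np.sin(a);print(nm,R,proj(D,[X-n*y,Y+c*y,140+R*np.cos(a)]))
for k in [(-33,-89,261),(0,89,261),(0,-89,261)]:
  p=[X+c*k[0]-n*k[1],Y+n*k[0]+c*k[1],k[2]];print(k,proj(s,p),proj(t,p)*1.4)
E
```

```text
[5.71444761e+02 2.24225851e+02 6.39561533e-02 4.73210285e-01] [ 1.1 -1.8  0.6  1.7  0.5 -2.   0.5  1. ] {'roller': array([527.39769812,  67.08942545, 184.        ]), 'knob': array([533.46977821, 238.26601467, 268.95648299])}
mark_s 100 [330.58146394 152.85368447]
mark_s 110 [330.46350561 148.75820256]
mark_s 120 [330.34407717 144.61167854]
mark_t 100 [255.62826913 138.72662731]
mark_t 110 [254.81173963 137.61762451]
mark_t 120 [253.97968928 136.48754144]
(-33, -89, 261) [353.12843315 172.93003658] [427.44722742 206.33085851]
(0, 89, 261) [309.88447352 129.81100476] [308.77930672 194.36471137]
(0, -89, 261) [365.1144256  167.13903522] [425.46468511 185.17739155]
```

The crop shows the stand with the brass needle and its peg at crop (130,95), the long mark to its right, and the larger grey lever at (50,360). I'll check the fit with an overlay on both views.

```bash
python3 - <<'E'
from h import *
s=get_image("scene");t=get_image("top")
a=t["color"][110:260,205:355,::-1];b=s["color"][115:275,240:400,::-1]
a=cv2.resize(a,(590,590)if 0 else (400,400),interpolation=cv2.INTER_CUBIC)
b=cv2.resize(b,(400,400),interpolation=cv2.INTER_CUBIC)
for im,c in((a,(205,110)),(b,(240,115))):
    pass
cv2.imwrite("pics/both.png",cv2.resize(np.hstack([a,b]),None,fx=1,fy=1))
E
```

```text
(no output)
```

View pics/both.png

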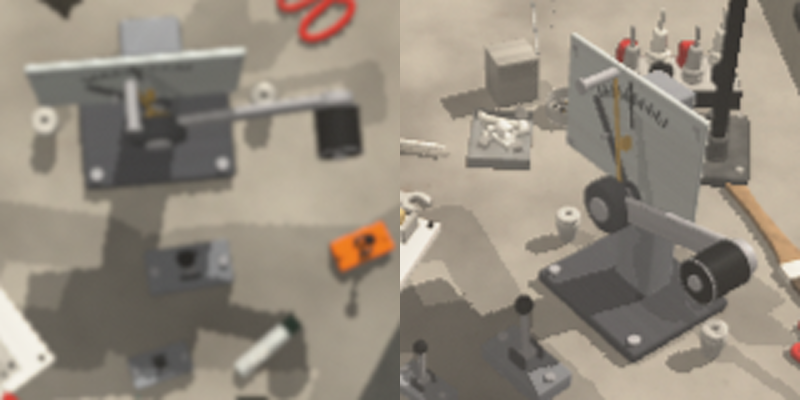

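```bash
cat > fit.py <<'E'
from h import *
from scipy.optimize import least_squares
s=get_image("scene");t=get_image("top")
def f(q,p):
    X,Y,w=q[:3];c,n=np.cos(w),np.sin(w);x,y,z=p
    return np.array([X+c*x-n*y,Y+n*x+c*y,z])
def L(q):
    b=.6-q[3];k=lambda x:(x,130*np.sin(b),140+130*np.cos(b));po=q[4]
    return [(s,(0,89+po,261),(308,128.6)),(s,(0,-89+po,261),(363.2,164.6)),(t,(0,89+po,261),(214.75,136.2)),(t,(0,-89+po,261),(296.9,129.5)),
    (s,k(-57),(312.8,149.4)),(s,k(-17),(326.4,143.6)),(t,k(-57),(255.2,158)),(t,k(-17),(254.5,140)),
    (s,(-75,-154,184),(357.2,229)),(t,(-54,-154,190),(331.7,158)),(s,k(-37),(317.4,148.5)),(t,k(-37),(255.5,151.3)),(s,(-54,-154,184),(362.5,225.3)),(t,(-54,-154,184),(331.3,160.3)),
    (s,(0,105*np.sin(.15)*1,140+105*np.cos(.15)),(330.8,153.8)),(t,(0,105*np.sin(.15),140+105*np.cos(.15)),(254.3,137.4))]
def res(q):
    return np.concatenate([proj(i,f(q,p))+q[5:7]*(i is s)+q[7:9]*(i is t)-u for i,p,u in L(q)]+[q[5:]/1.])
r=least_squares(res,[570,220,0,.5,0,0,0,0,0],loss="soft_l1")
if __name__=="__main__":
    print(np.round(r.x,3))
    for (i,p,u),e in zip(L(r.x),res(r.x).reshape(-1,2)): print("s" if i is s else "t",np.round(p),np.round(e,1))
    b=.6-r.x[3];print("knob",f(r.x,(-37,130*np.sin(b),140+130*np.cos(b))),"roller",f(r.x,(-54,-154,184)))
E
python3 fit.py
```

```text
[ 5.75698e+02  2.24671e+02  6.10000e-02  4.70000e-01  1.17050e+01
 -2.94000e-01  1.65300e+00 -3.92000e-01 -6.53000e-01]
s [  0. 101. 261.] [-0.1  0. ]
s [  0. -77. 261.] [-1.   0.7]
t [  0. 101. 261.] [-0.3  0.3]
t [  0. -77. 261.] [0.9 0.7]
s [-57.  17. 269.] [-1.2  1. ]
s [-17.  17. 269.] [-0.2  0.7]
t [-57.  17. 269.] [0.6 1. ]
t [-17.  17. 269.] [-0.2  0.4]
s [ -75 -154  184] [-0.3 -0.4]
t [ -54 -154  190] [-0.1  1.2]
s [-37.  17. 269.] [ 1.6 -1.2]
t [-37.  17. 269.] [-0.4 -1.6]
s [ -54 -154  184] [ 2.1 -1. ]
t [ -54 -154  184] [-0.1 -0.5]
s [  0.  16. 244.] [ 0.9 -2. ]
t [  0.  16. 244.] [ 0.3 -1.8]
knob [537.73582454 239.27103501 268.89801447] roller [531.20415861  67.66092284 184.        ]
```

Larger grey base C (437,190) is confirmed: the small grey one is at left crop (160,365), and the larger at (190,265). The fit puts the stand at (575.7, 224.7) with yaw 0.061, the peg at about (538,239,269) and the memory pointer at about 0.47. I'll move above and to the right of the peg.

>>> {"method": "move_arm", "body": {"motion": [[60,-120,126,0,0,0.43,0],[60,-120,126,0,0,0.43,0],[60,-120,126,0,0,0.43,0],[60,-120,126,0,0,0.43,0],[60,-120,126,0,0,0.43,0]]}}

```text
t: 1.62
ee_pos: [287.7, 461.4, 323.7]
orientation: [-2.152, -2.288, -0.007]
ft_force: [1.1, 0.7, -0.4]
width: 58.1
```

>>> {"method": "move_arm", "body": {"motion": [[130,-135,0,0,0,0,0],[130,-135,0,0,0,0,0],[130,-135,0,0,0,0,0],[130,-135,0,0,0,0,0],[130,-135,0,0,0,0,0]]}}

```text
t: 2.03
ee_pos: [418.0, 325.2, 319.4]
orientation: [2.157, 2.283, -0.0]
ft_force: [0.4, 0.9, 0.4]
width: 24.9
```

>>> {"method": "move_arm", "body": {"motion": [[124,-133,0,0,0,0,0],[124,-133,0,0,0,0,0],[124,-133,0,0,0,0,0],[124,-133,0,0,0,0,0],[124,-133,0,0,0,0,0]]}}

```text
t: 2.45
ee_pos: [542.7, 191.5, 319.1]
orientation: [2.158, 2.282, -0.0]
ft_force: [0.5, 0.6, -0.3]
width: 0.3
```

>>> {"method": "move_arm", "body": {"motion": [[0,0,-25,0,0,0,0],[0,0,-50,0,0,0,0],[0,0,-66,0,0,0,0],[0,0,-66,0,0,0,0]]}}

```text
t: 2.78
ee_pos: [537.4, 194.3, 249.6]
orientation: [-2.153, -2.283, 0.01]
ft_force: [-0.6, -0.1, -0.5]
width: -0.0
```

```bash
python3 - <<'E'
from h import *
print(get_obs()["ee_pos"],get_obs()["ft_force"])
s=get_image("scene");t=get_image("top")
a=t["color"][110:260,205:355,::-1];b=s["color"][75:235,240:400,::-1]
cv2.imwrite("pics/b2.png",np.hstack([cv2.resize(x,(400,400),interpolation=cv2.INTER_CUBIC) for x in(a,b)]))
print(proj(s,get_obs()["ee_pos"]),proj(t,get_obs()["ee_pos"]))
E
```

```text
[537.39653314 194.31901981 249.58554729] [-0.5727941  -0.11396602 -0.53540153]
[332.02888408 161.57769695] [276.26500724 150.83686274]
```

View pics/b2.png

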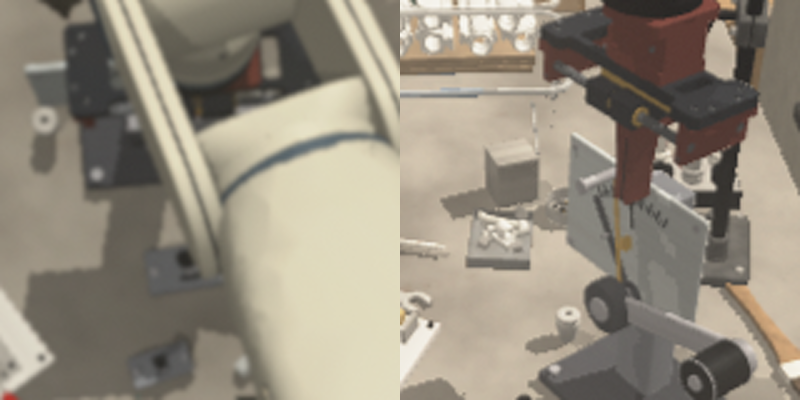

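The fingers stand just right of the peg (peg at right half 582–612, 180; fingertip at 630,205). I'll push left.

>>> {"method": "move_arm", "body": {"motion": [[0,9,-5,0,0,0,0],[-1,18,-10,0,0,0,0],[-1,26,-15,0,0,0,0],[-2,34,-15,0,0,0,0],[-2,40,-15,0,0,0,0]]}}

```text
t: 3.3
ee_pos: [537.5, 236.1, 238.7]
orientation: [-2.153, -2.288, 0.0]
ft_force: [-1.1, -1.2, -1.0]
width: 0.5
```

>>> {"method": "move_arm", "body": {"motion": [[0,6,-1,0,0,0,0],[-1,12,-2,0,0,0,0],[-1,18,-3,0,0,0,0],[-1,23,-4,0,0,0,0],[-1,28,-4,0,0,0,0]]}}

```text
t: 3.72
ee_pos: [536.7, 263.2, 234.6]
orientation: [-2.154, -2.287, 0.0]
ft_force: [0.3, -0.2, -0.0]
width: 0.3
```

```bash
python3 - <<'E'
from h import *
s=get_image("scene")
print(get_obs()["ee_pos"],get_obs()["ft_force"])
save(s,"b3",(295,105,365,200),6)
E
```

```text
[536.87154481 263.94996747 234.70402192] [ 0.39290342  0.21144477 -0.06494192]
```

View pics/b3.png

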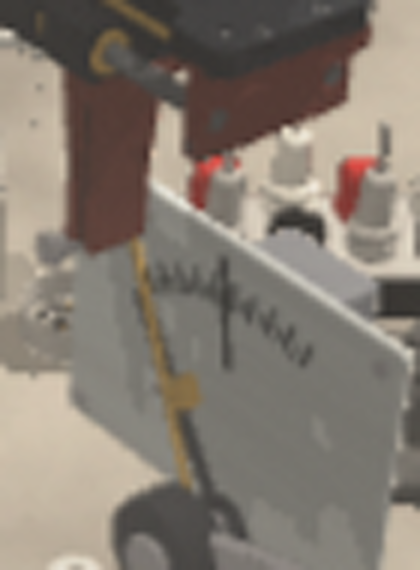

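The needle is nearly on the dark pointer. I'll creep on while watching the force.

>>> {"method": "move_arm", "body": {"motion": [[0,2,0,0,0,0,0],[0,4,0,0,0,0,0],[0,6,0,0,0,0,0],[0,6,0,0,0,0,0]]}}

```text
t: 4.1
ee_pos: [537.0, 269.0, 234.8]
orientation: [2.154, 2.287, 0.0]
ft_force: [-0.5, -0.4, 0.0]
width: 0.3
```

>>> {"method": "move_arm", "body": {"motion": [[0,1,0,0,0,0,0],[0,2,0,0,0,0,0],[0,2,0,0,0,0,0]]}}

```text
t: 4.35
ee_pos: [536.9, 270.8, 234.8]
orientation: [-2.154, -2.287, -0.0]
ft_force: [0.9, 0.1, 0.2]
width: 0.4
```

>>> {"method": "move_arm", "body": {"motion": [[0,1,0,0,0,0,0],[0,2,0,0,0,0,0],[0,2,0,0,0,0,0]]}}

```text
t: 4.6
ee_pos: [536.8, 272.9, 234.8]
orientation: [-2.153, -2.287, -0.0]
ft_force: [0.1, -0.7, -0.7]
width: 0.3
```

>>> {"method": "move_arm", "body": {"motion": [[0,1,0,0,0,0,0],[0,2,0,0,0,0,0],[0,2,0,0,0,0,0]]}}

```text
t: 4.85
ee_pos: [536.8, 274.9, 234.8]
orientation: [-2.153, -2.287, -0.0]
ft_force: [0.9, 0.2, 0.0]
width: 0.9
```

>>> {"method": "move_arm", "body": {"motion": [[0,1,0,0,0,0,0],[0,1,0,0,0,0,0],[0,1,0,0,0,0,0]]}}

```text
t: 5.1
ee_pos: [536.9, 275.8, 234.8]
orientation: [-2.153, -2.287, 0.0]
ft_force: [-0.2, 0.2, 0.2]
width: 0.5
```

>>> {"method": "move_arm", "body": {"motion": [[0,1,0,0,0,0,0],[0,1,0,0,0,0,0]]}}

```text
t: 5.27
ee_pos: [536.9, 276.9, 234.8]
orientation: [-2.154, -2.287, -0.0]
ft_force: [0.5, -0.5, -0.3]
width: 0.7
```

```bash
python3 - <<'E'
from h import *
s=get_image("scene")
print(get_obs()["ee_pos"],get_obs()["ft_force"])
save(s,"b4",(295,105,365,200),6)
E
```

```text
[536.85544193 276.81345201 234.77956373] [-0.42634375  0.41580041  0.37766575]
```

View pics/b4.png

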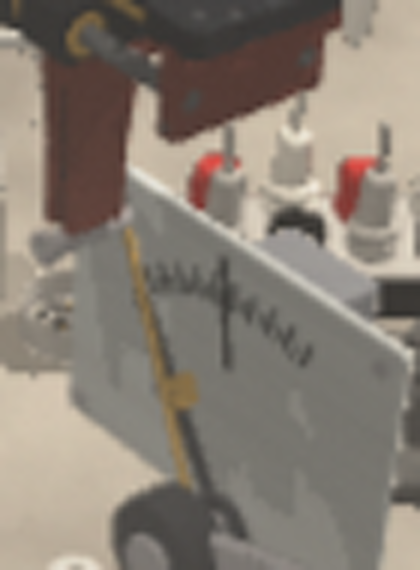

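The needle is still moving freely with no contact force, so I'll keep creeping.

>>> {"method": "move_arm", "body": {"motion": [[0,1,0,0,0,0,0],[0,2,0,0,0,0,0],[0,2,0,0,0,0,0]]}}

```text
t: 5.57
ee_pos: [536.9, 278.9, 234.8]
orientation: [-2.154, -2.287, -0.0]
ft_force: [0.6, 0.3, -0.6]
width: 0.4
```

>>> {"method": "move_arm", "body": {"motion": [[0,1,0,0,0,0,0],[0,1,0,0,0,0,0]]}}

```text
t: 5.73
ee_pos: [536.9, 279.9, 234.8]
orientation: [-2.153, -2.287, -0.0]
ft_force: [-0.3, 0.4, 0.1]
width: 0.6
```

>>> {"method": "move_arm", "body": {"motion": [[0,1,0,0,0,0,0],[0,1,0,0,0,0,0]]}}

```text
t: 5.9
ee_pos: [536.9, 280.9, 234.8]
orientation: [-2.154, -2.287, -0.0]
ft_force: [-0.7, 1.4, 0.2]
width: -0.0
```

>>> {"method": "move_arm", "body": {"motion": [[0,1,0,0,0,0,0],[0,1,0,0,0,0,0]]}}

```text
t: 6.07
ee_pos: [536.9, 281.9, 234.8]
orientation: [-2.153, -2.287, -0.0]
ft_force: [-0.4, 0.6, -0.4]
width: 0.6
```

>>> {"method": "move_arm", "body": {"motion": [[0,1,0,0,0,0,0],[0,1,0,0,0,0,0]]}}

```text
t: 6.23
ee_pos: [536.9, 282.9, 234.8]
orientation: [-2.154, -2.287, -0.0]
ft_force: [-0.3, 1.2, -0.1]
width: 0.4
```

>>> {"method": "move_arm", "body": {"motion": [[0,1,0,0,0,0,0],[0,1,0,0,0,0,0]]}}

```text
t: 6.4
ee_pos: [536.9, 283.9, 234.8]
orientation: [2.154, 2.287, 0.0]
ft_force: [-0.7, 0.6, 0.3]
width: 0.6
```

>>> {"method": "move_arm", "body": {"motion": [[0,1,0,0,0,0,0],[0,1,0,0,0,0,0]]}}

```text
t: 6.57
ee_pos: [536.9, 284.9, 234.8]
orientation: [-2.154, -2.287, -0.0]
ft_force: [0.3, -0.8, 0.2]
width: 0.6
```

```bash
python3 - <<'E'
from h import *
print(get_obs()["moment"],get_obs()["ft_force"])
for i in range(1):
    s=get_image("scene"); save(s,"b5",(295,105,365,200),6)
print(get_obs()["moment"],get_obs()["ft_force"],mark_of(s,"memory_knob"))
E
```

```text
[ 0.06428965 -0.00350831 -0.0266274 ] [ 0.32619651 -0.82168985  0.24754284]
[0.07456153 0.05375358 0.02266839] [-0.01392173  0.74381565  0.22587519] [{'location': [144.6, 308.4], 'p': 0.56}, {'location': [263.2, 289.5], 'p': 0.41}]
```

View pics/b5.png

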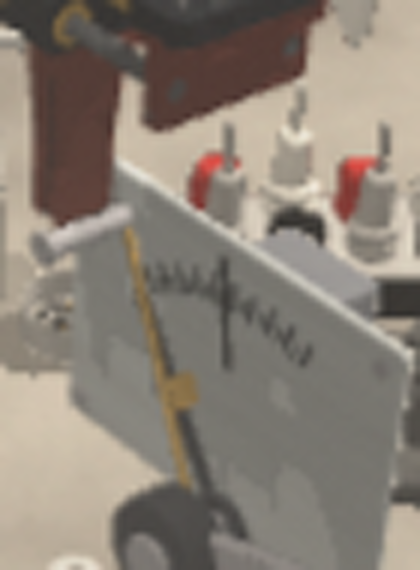

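```bash
python3 - <<'E'
from h import *
s=get_image("scene");o=get_obs();print(o["ee_pos"])
cr=lambda p:np.round((proj(s,p)-[295,105])*6)
e=o["ee_pos"];print("tcp",cr(e),"tcp+50z",cr(e+[0,0,50]))
X,Y,w=575.7,224.7,.061;c,n=np.cos(w),np.sin(w)
for m in(0,.05,.1,.15,.2,.3):
    b=.6-m;y,z=130*np.sin(b),140+130*np.cos(b)
    print(m,[cr([X+c*x-n*y,Y+n*x+c*y,z]) for x in(-57,-17)],"y",Y-37*n+c*y,z)
d=e-[X,Y,0];print("tcp own",c*d[0]+n*d[1],-n*d[0]+c*d[1])
E
```

```text
[536.85319244 284.71850499 234.7374109 ]
tcp [ 67. 266.] tcp+50z [ 72. 149.]
0 [array([  3., 243.]), array([ 88., 208.])] y 295.711396087276 247.29362993825816
0.05 [array([ 12., 241.]), array([ 97., 207.])] y 290.2673586659275 250.82818786773575
0.1 [array([ 22., 241.]), array([107., 206.])] y 284.6537991680679 254.08573304574844
0.15 [array([ 31., 241.]), array([117., 206.])] y 278.8847485689567 257.05812330584797
0.2 [array([ 42., 242.]), array([128., 206.])] y 272.9746264906281 259.73792922037507
0.3 [array([ 63., 246.]), array([149., 211.])] y 260.7905724877284 264.19374358632876
tcp own -35.11569676624254 62.27506113270669
```

```bash
python3 - <<'E'
from h import *
for f in("b3","b5"):
    im=cv2.imread(f"pics/{f}.png")[3::6,3::6].astype(int)
    print(f)
    for r in range(24,50):
        print(r+105,"".join("R" if p[2]-p[0]>35 and p[2]>1.6*p[1] else "Y" if p[2]-p[0]>45 else "#" if p.sum()<200 else "+" if p.sum()<330 else "." if p.sum()<430 else "o" for p in im[r,:32]))
E
```

```text
b3
129 ooooooooooo+++#++++++++#+ooooo++
130 ooooooooooo+###++++++++#+ooooo.+
131 ooooooooooo+###++++++++++oooooo.
132 ooooooooooo+###++++++++++ooooooo
133 ooooooooooo+###++++++++++ooooooo
134 ooooooooooo+###+++++++++.oooooo.
135 ooooooooooo++##+++++++++.oooooo.
136 ooooooooooo++##++++++++++ooooooY
137 ooooooooooo++#+++++++++++.oooooY
138 ooooooooooo++#+++++++++++..oooo.
139 .oooooooooo++#+++++++++++....ooo
140 .oooooooooo++#+++++++++++.....oo
141 ooooooooooo++#+++++++++++.......
142 oooooooooo.++#++++++++++........
143 oooooooooo.+++++++++++++........
144 oooooo.....+++++++++++Y.........
145 oooooo.....+++++++++++Y.........
146 oooooo......+++++++..+YY........
147 .ooooo....+....+......YY........
148 .oooooo...ooo.........YY..+..+..
149 .ooooooo..ooo..........Y+.++.+..
150 ooooooooo..............Y+++++++.
151 ooooooo...............+Y++++++++
152 oooooo.................YY+++++++
153 oooooo................+YY+++++++
154 .ooooo.....o..........++Y.......
b5
129 ooooo.++#++++++++++ooooooooooooo
130 ooooo.++##+++++++++ooooooooooooo
131 ooooo.++#++++++++++ooooooooooooo
132 ooooo.++#++++++++++ooooooooooooo
133 ooooo++++++++++++++.oooooooooooo
134 ooooo++++++++++++++..oooooooooo.
135 ooooo++++++++++++++....oooooooo.
136 ooooo++++++++++++++......oooooo.
137 ooooo++++++++++++++........ooooY
138 ooooo++++++++++++++.........ooo.
139 .oooo.++++++++++++oooo........oo
140 .ooooo.++++++++++ooooo.........o
141 oooooooo.++++.oooooooo..........
142 ooooooooo++ooooooooo............
143 ooooooooooooooooo...+Y..........
144 ooooo..ooooooo...+..+Y..........
145 ooooo...oooo.........YY.........
146 ooooo....o...........YY.........
147 .ooooo.....oo........YY.........
148 .ooooo...oooo.........Y...+..+..
149 .oooooooooooo.........Y++.++.+..
150 ooooooooo.............Y++++++++.
151 ooooooo...............+Y++++++++
152 oooooo.................Y++++++++
153 oooooo................+Y++++++++
154 .ooooo.....o..........+Y+.......
```

```bash
python3 - <<'E'
from h import *
s=get_image("scene")
a=s["color"][85:175,290:350,::-1]
a=cv2.resize(a,(400,600),interpolation=cv2.INTER_CUBIC)
b=cv2.resize(cv2.imread("pics/b3.png")[0:420,0:420],(400,400))
t=get_image("top")["color"][110:170,200:260,::-1]
c=np.zeros((600,400,3),np.uint8);c[:400]=cv2.resize(t,(400,400),interpolation=cv2.INTER_CUBIC)
cv2.imwrite("pics/b6.png",np.hstack([a,c]))
E
```

```text
(no output)
```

View pics/b6.png

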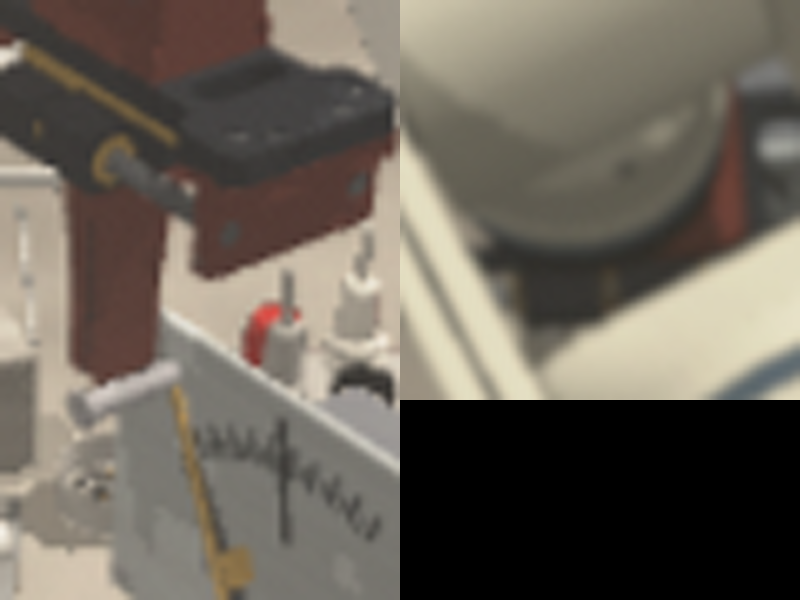

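>>> {"method": "move_arm", "body": {"motion": [[0,0,20,0,0,0,0],[0,0,40,0,0,0,0],[0,0,60,0,0,0,0],[0,0,60,0,0,0,0],[0,0,60,0,0,0,0]]}}

```text
t: 7.23
ee_pos: [537.4, 285.0, 295.7]
orientation: [2.153, 2.287, 0.004]
ft_force: [-1.6, 0.1, -0.9]
width: 0.5
```

```bash
python3 - <<'E'
from h import *
s=get_image("scene");e=get_obs()["ee_pos"]
print(e,"tcp px",proj(s,e),mark_of(s,"memory_knob"))
c=s["color"].astype(int)
for r in range(100,152): print(r,"".join("R" if p[0]>1.5*p[1] and p[0]>p[2]+15 else "Y" if p[0]-p[2]>45 else "#" if p.sum()<150 else "+" if p.sum()<300 else "." if p.sum()<430 else "o" for p in c[r,295:330]))
E
```

```text
[536.66750718 284.62238681 294.35672337] tcp px [307.0609233  125.92551349] [{'location': [225.3, 368.0], 'p': 0.52}, {'location': [145.9, 307.7], 'p': 0.44}]
100 ooooo.++++++++++++++.oooooooooooooo
101 oooooo.+++++++++++++.oooooooooooooo
102 oooooo.+++++++++++++.oooooooooooooo
103 oooooo++++++++++++++.oooooooooooooo
104 ooooo.++++++++++++++.oooooooooooooo
105 ooooo.++++++++++++++.oooooooooooooo
106 oooo..++++++++++++++ooooooooooooooo
107 oooo..++++++++++++++ooooooooooooooo
108 oooooo++++++++++++++ooooooooooooooo
109 oooooo.+++++++++++++ooooooooooooooo
110 oooooo.+++++++++++++ooooooooooooooo
111 oooooo.+++++++++++++ooooooooooooooo
112 .....o++++++++++++++ooooooooooooooo
113 ooo.oo++++++++++++++ooooooooooooooo
114 ooooo.++++++++++++..ooooooooooooooo
115 oooooo...++++++++oooooooooooooooooo
116 ooooooooo.++++..ooooooooooooooooooo
117 oooooooooo...oooooooooooooooooooooo
118 ooooooooooooooooooooooooooooooooooo
119 oooooo.oooooooooooooooooooooooooooo
120 ooooooooooooooooooooooooooooooooooo
121 ooooooooooooooooooooooooooooooooooo
122 ooooooooooooooooooooooooooooooooooo
123 ooooooooooooooooo
[... 438 characters left out ...]
.......ooooooooo.RRR
135 ooooooooooooo...........ooooooo.RRR
136 ooooooooooooo............oooooo.RRR
137 ooooooooooooo..............oooo.RR.
138 ooooooooooooo...............ooo.RR.
139 .oooooooooooo.....oooo........oo.R.
140 .oooooooooooo..ooooooo.........ooo.
141 .ooooooooooooooooooooo...........oo
142 .ooooooooooooooooooo..............o
143 .oooooooooooooooo....Y.............
144 .oooo..oooooooo......Y.............
145 .oooo...oooo.........YY............
146 .oooo....o............Y............
147 .ooooo.....o..........Y............
148 .ooooo...oooo.........Y............
149 .oooooo..oooo.........Y......+..+..
150 .oooooooo.............Y.+..+.++.+..
151 .oooooo................Y+..++.++++.
```

```bash
python3 - <<'E'
from h import *
im=cv2.imread("pics/b2.png")[:,400:]
im=cv2.resize(im,(160,160),interpolation=cv2.INTER_AREA).astype(int)
for r in range(65,92): print(r+75,"".join("Y" if p[2]-p[0]>45 else "R" if p[2]>1.35*p[0] and p[2]<130 else "#" if p.sum()<150 else "+" if p.sum()<300 else "." if p.sum()<430 else "o" for p in im[r,70:125]))
print("cols from 310; tcp px 332,161.6")
s=get_image("scene");e=get_obs()["ee_pos"]
for dz in(15,20,25,30): print(dz,proj(s,e+[0,0,dz]))
for a in(-10,10):
  for b in(-13,13): print(a,b,proj(s,e+[a,b,22]))
E
```

```text
140 ...............o.RRRRRRRRRRRRRR+++++..oo.RRRR+....ooooo
141 .................RR+RRRRRRRRRRR+++++++.oo.........ooooo
142 .............ooo.RRRRRRRRRRRRRR++++++++oooooo.....oooo.
143 ...........ooooo.RRRRRRRRRRRRRR.ooo.+++ooooooooooooooo.
144 .........ooooooo.RR+RRRRRRRRRR.oooo..++.ooo....ooooooo.
145 .....oooooooooo.+RR+RRRRRRRRRR.oooooo..oooo.......oooo.
146 ..ooooooooooo...RRR+RRRRRRRRRR.ooooooo.oooo......ooooo.
147 ..oooooooo......RRRRRRRRRRRRRR.ooooooooooooo......oooo.
148 ...ooooo........RRRRRRRRRRRRRRoooooooooooooooo..ooooooo
149 ....oo.........+RRRRRRRRRRRRRRooooooooooooooooooooooooo
150 .........+....++RRRRRRRRRRRRRR.oooooooooooooooooooooooo
151 ............++.+RRRRRRRRRRRRRR..ooooooooooooooo........
152 ..........++++.+RRRRRRRRRRRRRR...oooooooooooooo.+++++++
153 ........+++....+RRRRRRRRRRRR+.....oooooooooooo..+++++++
154 ........++......RR+RRRRRRRR+........oooooooo....+++++++
155 ........+++.....Y..+RRRR++++..........ooooo.....+++++++
156 ........+++.....Y...RR++++++............oooo....+++++++
157 .........++.....Y.....++.++.+++..........oooo..++++++++
158 .........+++....Y.....+...+.+++............oooo........
159 .........+++....YR....+.....+++..+..........ooooooooo..
160 ..........++....YR....+......+.+++............oooo.....
161 ..........+++...Y.....+........+++..............oooo.++
162 ..........+++...Y.....+.........++...............ooo.++
163 ...........++...Y.....++........++.++.............oooo.
164 ...........+++..Y.....++.........+.++...............oo.
165 ...........+++..Y.....++...........+.................o.
166 ............++..YY...................................o.
cols from 310; tcp px 332,161.6
15 [307.17449935 120.25097443]
20 [307.25966589 118.15178531]
25 [307.34547072 116.03686328]
30 [307.43192107 113.9060308 ]
-10 -13 [306.92938422 121.25170371]
-10 13 [299.92648505 115.98092541]
10 -13 [314.72749864 118.64641827]
10 13 [307.64877026 113.46831871]
```

The picture shows the peg tip at (80,405) and the finger ending at its top edge. The shut fingers end roughly 25 mm higher than the reported TCP. They slid over the peg with the needle at about 0.19, without force. I'll go back to the peg's right and come down deeper.

>>> {"method": "move_arm", "body": {"motion": [[1,-20,0,0,0,0,0],[2,-42,0,0,0,0,0],[2,-42,0,0,0,0,0],[2,-42,-25,0,0,0,0],[2,-42,-50,0,0,0,0]]}}

```text
t: 7.8
ee_pos: [539.6, 243.1, 244.8]
orientation: [2.154, 2.286, 0.004]
ft_force: [-0.9, 0.7, 0.4]
width: 0.4
```

>>> {"method": "move_arm", "body": {"motion": [[0,0,-20,0,0,0,0],[0,0,-38,0,0,0,0],[0,0,-38,0,0,0,0],[0,0,-38,0,0,0,0]]}}

```text
t: 8.13
ee_pos: [538.0, 242.7, 205.5]
orientation: [-2.153, -2.286, 0.005]
ft_force: [0.6, -0.3, -0.2]
width: 0.4
```

```bash
cat > needle.py <<'E'
from h import *
def show(r0,r1,c0,c1):
    s=get_image("scene");o=get_obs();print(o["ee_pos"],o["ft_force"],proj(s,o["ee_pos"]))
    c=s["color"].astype(int)
    for r in range(r0,r1): print(r,"".join("Y" if p[0]-p[2]>45 else "R" if p[0]>1.35*p[2] and p[0]<130 else "#" if p.sum()<150 else "+" if p.sum()<300 else "." if p.sum()<430 else "o" for p in c[r,c0:c1]))
E
python3 -c "
from needle import *
show(130,180,295,345)"
```

```text
[538.84256945 243.07119458 206.73777394] [-0.44675236 -0.02378043  0.55810079] [317.12041776 168.41055462]
130 oooooooooooo.++++++++RYR++.+++++++++++++++++++++++
131 ooooooooooooo.+++++++YY+++++++++++++++++++++++++++
132 ooooooooooooo..++++++YYR+++++++RRRR+++++++++++++++
133 ooooooooooooo..++++++RYYR+++++++RRR+.+++++++++++++
134 ooooooooooooo...++++++RRR++++++++.Y.o.R+++++++++++
135 ooooooooooooo...+RR++++RRRR++++++++..+RR++++++++RR
136 ooooooooooooo...+RRRRRRRRRRRR+++++++.+RRR+++++RRRR
137 ooooooooooooo...+RRRRRRRRRRRRR+++++++RRRRRRRRRRRRR
138 ooooooooooooo...+RRRRRRRRRRRRRRR+++++RRRRRRRRRRRRR
139 .oooooooooooo...+RRRRRRRRRRRRRR+Y++++RRRRRRRRRRRRR
140 .oooooooooooo....RRRRRRRRRRRRRRRooo++RRRRRRRRRRRRR
141 .ooooooooooooooo.RRRRRRRRRRRRRR+oooo+RRRRR++RRRRRR
142 .ooooooooooooooo.RRRRRRRRRRRRRR..oooo+RRR+++RRRRRR
143 oooooooooooooooo.RRRRRRRRRRRRRR......RRRR+++RRRRRR
144 ooooo..oooooooo.+RRRRRRRRRRRRRR.....+RRRR++RRRRRRR
145 ooooo...ooooo....RRRRRRRRRRRRRR.....+RRRRRRRRRRRR.
146 ooooo....o.......RR+RRRRRRRRRR+.....++RRRRRRRR+..o
147 .ooooo.....oo....RRRRRRRRRRRRR......++RRRRRR....oo
148
[... 1056 characters left out ...]
oo..............YRRRYY..................
168 oooooooooooo..............YYYYYYR.................
169 oooooooooooo...............YYYYYR.................
170 oooooooooooo...............YYYYYY.................
171 oooooooooooo...............YYYYYY.................
172 ooooooooooooo..............YYYYY..................
173 oooooooooooooo.............YYRR+..................
174 ooooooooooooooo.............YR++..................
175 oooooooooooooooo............YR++..................
176 oooooooooooooooooo..........YR+++.................
177 ooooooooooooooooooo.........YY+++.................
178 ooooooooooooooooooooo.......YY+++.................
179 oooooooooooooooooooooo.......YR+++................
```

Now the finger covers the peg and reaches well below it. I'll push slowly.

>>> {"method": "move_arm", "body": {"motion": [[0,4,0,0,0,0,0],[0,8,0,0,0,0,0],[-1,12,0,0,0,0,0],[-1,15,0,0,0,0,0],[-1,18,0,0,0,0,0]]}}

```text
t: 8.6
ee_pos: [538.0, 261.4, 207.3]
orientation: [2.153, 2.287, 0.001]
ft_force: [0.2, 0.0, 0.1]
width: 0.6
```

>>> {"method": "move_arm", "body": {"motion": [[0,2,0,0,0,0,0],[0,4,0,0,0,0,0],[0,6,0,0,0,0,0],[0,6,0,0,0,0,0]]}}

```text
t: 8.93
ee_pos: [537.8, 267.1, 206.8]
orientation: [-2.153, -2.287, -0.0]
ft_force: [0.1, -0.2, -0.6]
width: 0.7
```

```bash
python3 -c "
from needle import *
show(136,180,290,340)"
```

```text
[537.85559828 266.8885373  206.7245707 ] [-0.10522443 -0.3331536  -0.07583068] [310.58742416 163.29842349]
136 oooooooooooooo.RRRRRRRRRRRRRR.oooo+RRR+++RRRRRRRRR
137 oooooooooooooooRRRRRRRRRRRRRR..ooo.RRR+++RRRRRRRRR
138 ooooooooooooooo+RRRRRRRRRRRRR...o.+RRR++RRRRRRRR..
139 ......ooooooooo+RRRRRRRRRRRRR.....RRRRRRRRRRRRoooo
140 ....+.ooooooooo+RRRRRRRRRRRRR....++RRRRRRRRR.ooooo
141 .+.+..ooooooooo.RRRRRRRRRRRRR....++RRRRRRR...ooooo
142 +++...ooooooooo.RRRRRRRRRRRR......+RRR++oo..oooooo
143 .....ooooooooo.+RRRRRRRRRRRR.......+++...oooooooo.
144 .....oooo......+RRRRRRRRRRRR..............oooooooo
145 .....oooo......RRRRRRRRRRRRR................oooooo
146 .....oooo.....+RRRRRRRRRRRRR.................ooooo
147 ......ooo......RRRRRRRRRRRRR..................oooo
148 ......ooo....ooRRRRRRRRRRRRR.............++.....oo
149 ......oooo..ooo.RRRRRRRRRRRR......+..+...++......o
150 .....ooooooooo.+RRRRRRRRRRRR.+..+.++.+..+++.......
151 .....ooooooo...RRRRRRRRRRRRR.+.++++++++.+++.......
152 .....oooooo....RRRRRRRRRRRRR..++++.+++++++++......
153 ......oooooo...RRRRRRRRRRRRR+++++..++++++++++.....
154
[... 726 characters left out ...]
ooooooo.............YRRRYYR.............
168 ooooooooooooooooo.............RYYYYYR.............
169 ooooooooooooooooo..............YYYYYY.............
170 ooooooooooooooooo..............YYYYYY.............
171 ooooooooooooooooo..............YYYYYY.............
172 oooooooooooooooooo.............RYYYR..............
173 ooooooooooooooooooo.............YR+++.............
174 oooooooooooooooooooo............YR+++.............
175 ooooooooooooooooooooo...........RY+++.............
176 ooooooooooooooooooooooo..........Y.+++............
177 oooooooooooooooooooooooo.........YR+++............
178 ooooooooooooooooooooooooo........YR+++............
179 ..oooooooooooooooooooooooo........Y.+++...........
```

>>> {"method": "move_arm", "body": {"motion": [[0,2,0,0,0,0,0],[0,4,0,0,0,0,0],[0,4,0,0,0,0,0]]}}

```text
t: 9.23
ee_pos: [537.9, 271.0, 206.8]
orientation: [-2.154, -2.287, -0.0]
ft_force: [0.3, 0.3, -0.5]
width: 0.6
```

>>> {"method": "move_arm", "body": {"motion": [[0,1,0,0,0,0,0],[0,2,0,0,0,0,0],[0,2,0,0,0,0,0]]}}

```text
t: 9.48
ee_pos: [537.9, 272.9, 206.8]
orientation: [-2.153, -2.287, -0.0]
ft_force: [-0.5, -1.1, -0.3]
width: 0.2
```

>>> {"method": "move_arm", "body": {"motion": [[0,1,0,0,0,0,0],[0,1,0,0,0,0,0]]}}

```text
t: 9.65
ee_pos: [537.9, 273.8, 206.8]
orientation: [-2.154, -2.287, -0.0]
ft_force: [0.6, -0.4, -0.7]
width: 0.8
```

```bash
python3 -c "
from needle import *
show(150,176,300,340)"
```

```text
[537.88434151 273.81945589 206.78412531] [-0.76092719 -0.12392472 -0.19495094] [308.83774355 161.77287737]
150 ooo.RRRRRRRRRRRR...+..+.++.+..+++.......
151 oo.+RRRRRRRRRRRR...+.++++++++.+++.......
152 o..+RRRRRRRRRRRR....++++++++++++++......
153 oo..++RRRRRRR++YR++++++++++++++++++.....
154 o.....+RRR+....RY+++........+++++++.....
155 oo.....R+.......YR+++.........++++++++..
156 oo....+.........YR+++..........+++++++..
157 o..o............YY+++...........++.++.+.
158 ..o.++...........Y++++..........+...+.++
159 ....+R...........YR+++..........+......+
160 .................YR+++..........+......+
161 .................YY++++.........+.......
162 ..................Y.+++.........++......
163 o.................Y.+++.........++......
164 ..................RY.+++........++......
165 ...................Y.+++........++......
166 ...................Y.+++........++......
167 ooooooo............Y..RYYR..............
168 ooooooo............RYYYYYY..............
169 ooooooo.............YYYYYY..............
170 ooooooo.............YYYYYYR.............
171 ooooooo.............YYYYYYR.............
172 oooooooo............RYRRRR..............
173 ooooooooo............YR.+++.............
174 oooooooooo...........RY.+++.............
175 ooooooooooo...........Y.+++.............
```

>>> {"method": "move_arm", "body": {"motion": [[0,1,0,0,0,0,0],[0,1,0,0,0,0,0]]}}

```text
t: 9.87
ee_pos: [537.9, 274.8, 206.8]
orientation: [-2.154, -2.287, -0.0]
ft_force: [0.5, -0.4, -0.3]
width: 0.3
```

>>> {"method": "move_arm", "body": {"motion": [[0,1,0,0,0,0,0],[0,1,0,0,0,0,0]]}}

```text
t: 10.03
ee_pos: [537.9, 275.9, 206.8]
orientation: [-2.154, -2.287, -0.0]
ft_force: [-0.2, -0.6, 0.6]
width: 0.7
```

>>> {"method": "move_arm", "body": {"motion": [[0,1,0,0,0,0,0],[0,1,0,0,0,0,0]]}}

```text
t: 10.2
ee_pos: [537.8, 276.9, 206.8]
orientation: [-2.153, -2.287, -0.0]
ft_force: [-0.8, 0.3, 0.2]
width: 0.5
```

>>> {"method": "move_arm", "body": {"motion": [[0,0.7,0,0,0,0,0],[0,0.7,0,0,0,0,0]]}}

```text
t: 10.37
ee_pos: [537.9, 277.6, 206.8]
orientation: [-2.153, -2.287, -0.0]
ft_force: [0.3, 0.0, -0.4]
width: 0.5
```

>>> {"method": "move_arm", "body": {"motion": [[0,0.7,0,0,0,0,0],[0,0.7,0,0,0,0,0]]}}

```text
t: 10.53
ee_pos: [537.9, 278.2, 206.8]
orientation: [2.154, 2.287, 0.0]
ft_force: [0.3, 1.1, -0.1]
width: 0.4
```

>>> {"method": "move_arm", "body": {"motion": [[0,0.7,0,0,0,0,0],[0,0.7,0,0,0,0,0]]}}

```text
t: 10.7
ee_pos: [537.9, 278.9, 206.8]
orientation: [2.154, 2.287, 0.0]
ft_force: [-0.6, -0.3, -0.2]
width: 0.4
```

```bash
python3 -c "
from needle import *
show(140,176,295,340)"
```

```text
[537.88498668 278.92471429 206.78301685] [-0.25615583  0.03504721  0.14312276] [307.55067902 160.67684011]
140 .oooooo+RRRRRRRRRRRR......+++...oo......ooooo
141 .oooooo.R+RRRRRRRRRR.............oo.....ooooo
142 .oooooo.RRRRRRRRRRRR..............ooo..oooooo
143 oooooo.+RRRRRRRRRRRR................oooooooo.
144 ...o...+RRRRRRRRRRRR.................oooooooo
145 .......RRRRRRRRRRRRR...................oooooo
146 .......RRRRRRRRRRRRR....................ooooo
147 .......RRRRRRRRRRRRR......................ooo
148 .....o.RRRRRRRRRRRRR................++.....oo
149 .o..oo.RRRRRRRRRRRRR......++.+..+...++......o
150 .ooooo.RRRRRRRRRRRRR....+..+.++.+..+++.......
151 oooooo.+RRRRRRRRRRRR....+.++++++++.+++.......
152 .ooooo..++RRRRRRR..Y.....++++++++++++++......
153 .oooooo..+RRRR+....YR.+++++++.++++++++++.....
154 .ooooo.............YR.+++........+++++++.....
155 ooooooo.............Y.++++.........++++++++..
156 ooooooo.............YR.+++..........+++++++..
157 o...oo..o...........YR.+++...........++.++.+.
158 .......o.++.........RY.++++..........+...+.++
159 .........+R..........YR.+++..........+......+
160 .....................YR.+++..........+......+
161 .....................RY.++++.........+.......
162 ......................YR.+++.........++......
163 .....o................Y..+++.........++......
164 ......................RY..+++........++......
165 o......................YR.+++........++......
166 oo.....................YR.++R........++......
167 oooooooooooo...........YYRRYYR...............
168 oooooooooooo............YYYYYY...............
169 oooooooooooo............YYYYYYR..............
170 oooooooooooo............YYYYYY...............
171 oooooooooooo.............YYYYYR..............
172 ooooooooooooo............YYRRR+..............
173 oooooooooooooo...........RY..+++.............
174 ooooooooooooooo...........Y..+++.............
175 oooooooooooooooo..........YR.+++.............
```

>>> {"method": "move_arm", "body": {"motion": [[0,0.7,0,0,0,0,0],[0,0.7,0,0,0,0,0]]}}

```text
t: 10.92
ee_pos: [537.9, 279.6, 206.8]
orientation: [-2.154, -2.287, -0.0]
ft_force: [-0.1, 0.2, 0.1]
width: 0.6
```

>>> {"method": "move_arm", "body": {"motion": [[0,0.7,0,0,0,0,0],[0,0.7,0,0,0,0,0]]}}

```text
t: 11.08
ee_pos: [537.9, 280.3, 206.8]
orientation: [-2.154, -2.287, 0.0]
ft_force: [-0.3, -0.1, -0.1]
width: 0.6
```

>>> {"method": "move_arm", "body": {"motion": [[0,0.7,0,0,0,0,0],[0,0.7,0,0,0,0,0]]}}

```text
t: 11.25
ee_pos: [537.9, 281.0, 206.8]
orientation: [-2.154, -2.287, -0.0]
ft_force: [0.2, -0.3, -0.3]
width: 0.5
```

>>> {"method": "move_arm", "body": {"motion": [[0,0.7,0,0,0,0,0],[0,0.7,0,0,0,0,0]]}}

```text
t: 11.42
ee_pos: [537.9, 281.8, 206.8]
orientation: [-2.154, -2.287, -0.0]
ft_force: [-0.4, 0.2, -1.0]
width: 0.5
```

>>> {"method": "move_arm", "body": {"motion": [[0,0.7,0,0,0,0,0],[0,0.7,0,0,0,0,0]]}}

```text
t: 11.58
ee_pos: [537.8, 282.3, 206.7]
orientation: [2.153, 2.287, -0.0]
ft_force: [0.6, -0.1, -0.7]
width: 0.3
```

>>> {"method": "move_arm", "body": {"motion": [[0,0.7,0,0,0,0,0],[0,0.7,0,0,0,0,0]]}}

```text
t: 11.75
ee_pos: [537.8, 282.6, 206.5]
orientation: [2.153, 2.287, -0.001]
ft_force: [0.7, -2.1, -0.9]
width: 0.5
```

>>> {"method": "move_arm", "body": {"motion": [[0,0.7,0,0,0,0,0],[0,0.7,0,0,0,0,0]]}}

```text
t: 11.92
ee_pos: [537.7, 283.0, 206.4]
orientation: [2.153, 2.287, -0.002]
ft_force: [1.0, -5.1, -2.2]
width: 0.6
```

```bash
python3 -c "
from needle import *
show(136,176,290,335)"
```

```text
[537.70424421 283.02696825 206.34873358] [ 1.49066038 -5.3151924  -2.14497713] [306.45080247 159.98262048]
136 oooooooooo.RRRRRRRRRRRRR+...++RRRRRRRRR......
137 ooooooooooYRRRRRRRRRRRRR....++RRRRRRRRYR.....
138 oooooooooooRRRRRRRRRRRRR.....+RRRR..YYYR.....
139 ......ooooo+RRRRRRRRRRRR......+R+..oo.Y......
140 ......ooooo+RRRRRRRRRRRR............ooo......
141 +..+..oooooRRRRRRRRRRRRR..............oo.....
142 +++...ooooo.RRRRRRRRRRRR...............ooo..o
143 +.+..ooooo.+RRRRRRRRRRRR.................oooo
144 .......o...RRRRRRRRRRRRR..................ooo
145 ...........RRRRRRRRRRRRR....................o
146 ..........+RRRRRRRRRRRRR.....................
147 ...........RRRRRRRRRRRR+.....................
148 .........o.RRRRRRRRRRRR+.................++..
149 ........oo.RRRRRRRRRRRR+.......+..+..+...++..
150 ......oooo.RRRRRRRRRRRRR.....+..+.++.+..+++..
151 ......ooooo.++RRRRRRR+YY.....++++++++++.+++..
152 .....oooooo..+RRRR+...RY......++++++++++++++.
153 .....ooooooo..+RR......YR..++++++++++++++++++
154 ......ooooo.....o......YY..+++.........++++++
155 ....oooooooo....o.......Y..++++........
[... 306 characters left out ...]

162 ..........................Y...+++.........++.
163 ooo.......o...............YY..+++.........++.
164 ooo........................YR..+++........++.
165 oooooo.....................YR..+++........++.
166 oooooo.....................RY..+R+........++.
167 ooooooooooooooooo...........YRRYYY+..........
168 o.ooooooooooooooo...........YYYYYYR..........
169 ooooooooooooooooo...........RYYYYYY..........
170 ooooooooooooooooo............YYYYYY..........
171 ooooooooooooooooo............YYYYYY+.........
172 oooooooooooooooooo............YRR+++.........
173 ooooooooooooooooooo...........YR..+++........
174 oooooooooooooooooooo..........YR..+++........
175 ooooooooooooooooooooo..........Y..+++........
```

Firm contact at about 5 N with zero reached. I'll back off and go above the roller.

>>> {"method": "move_arm", "body": {"motion": [[0,-5,0,0,0,0,0],[0,-15,5,0,0,0,0],[-1,-40,25,0,0,0,0],[-2,-75,35,0,0,0,0],[-4,-112,35,0,0,0,0]]}}

```text
t: 12.38
ee_pos: [535.5, 171.7, 245.0]
orientation: [2.15, 2.288, 0.008]
ft_force: [0.2, -0.5, -0.0]
width: 0.3
```

>>> {"method": "move_arm", "body": {"motion": [[-1,-40,0,0,0,0,0],[-2,-80,0,0,0,0,0],[-3,-105,0,0,0,0,0],[-3,-105,0,0,0,0,0],[-3,-105,-15,0,0,0,0]]}}

```text
t: 12.8
ee_pos: [533.0, 65.6, 230.0]
orientation: [2.155, 2.281, 0.009]
ft_force: [0.9, 0.7, 1.3]
width: 0.3
```

```bash
python3 - <<'E'
from h import *
s=get_image("scene");o=get_obs();print(o["ee_pos"],o["ft_force"],proj(s,o["ee_pos"]))
a=cv2.resize(s["color"][110:250,290:400,::-1],(471,600),interpolation=cv2.INTER_CUBIC)
cv2.imwrite("pics/b7.png",a)
E
```

```text
[530.62799166  66.17014543 225.76953629] [-0.87045297  0.06069819 -2.75951848] [367.89413912 207.45098628]
```

View pics/b7.png

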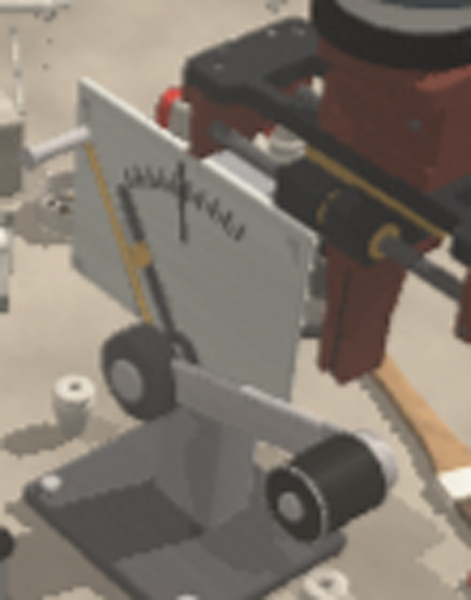

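The needle lies against the arm's pointer (needle 95,150 to 145,310, dark pointer beside it), and the finger is over the roller. I'll come down near it and take a force baseline.

>>> {"method": "move_arm", "body": {"motion": [[0,0,-12,0,0,0,0],[0,0,-24,0,0,0,0],[0,0,-32,0,0,0,0],[0,0,-32,0,0,0,0],[0,0,-32,0,0,0,0]]}}

```text
t: 13.27
ee_pos: [530.7, 67.2, 194.8]
orientation: [-2.153, -2.287, 0.0]
ft_force: [-0.1, -0.5, 0.3]
width: 0.2
```

```bash
cat > avg.py <<'E'
import sys
from h import *
F=[]
for i in range(int(sys.argv[1])):
    get_image("top");F.append(get_obs()["ft_force"])
o=get_obs();print(o["t"],o["ee_pos"],np.mean(F,0),np.std(F,0))
E
python3 avg.py 10
```

```text
13.7667 [530.90536984  66.73988913 194.93503676] [-0.00982994  0.13367378  0.39628012] [0.38127034 0.33334873 0.42434386]
```

>>> {"method": "move_arm", "body": {"motion": [[0,0,-3,0,0,0,0],[0,0,-6,0,0,0,0],[0,0,-9,0,0,0,0],[0,0,-12,0,0,0,0]]}}

```text
t: 14.1
ee_pos: [530.7, 66.7, 182.3]
orientation: [-2.153, -2.287, 0.0]
ft_force: [0.2, 0.3, -0.7]
width: 0.5
```

>>> {"method": "move_arm", "body": {"motion": [[0,0,-2,0,0,0,0],[0,0,-4,0,0,0,0],[0,0,-4,0,0,0,0]]}}

```text
t: 14.35
ee_pos: [530.6, 66.7, 178.2]
orientation: [-2.153, -2.287, 0.001]
ft_force: [-0.1, 0.9, -0.6]
width: 0.3
```

>>> {"method": "move_arm", "body": {"motion": [[0,0,-2,0,0,0,0],[0,0,-4,0,0,0,0],[0,0,-4,0,0,0,0]]}}

```text
t: 14.6
ee_pos: [531.1, 66.8, 174.7]
orientation: [2.153, 2.287, 0.001]
ft_force: [-0.5, 0.3, 1.6]
width: 0.5
```

>>> {"method": "move_arm", "body": {"motion": [[0,0,-1,0,0,0,0],[0,0,-1,0,0,0,0]]}}

```text
t: 14.77
ee_pos: [531.1, 66.8, 173.9]
orientation: [2.153, 2.287, 0.001]
ft_force: [-0.4, 0.3, 2.4]
width: 0.5
```

>>> {"method": "move_arm", "body": {"motion": [[0,0,-1,0,0,0,0],[0,0,-1,0,0,0,0]]}}

```text
t: 14.93
ee_pos: [531.1, 66.8, 172.8]
orientation: [2.153, 2.287, 0.001]
ft_force: [0.1, 0.3, 1.9]
width: 0.5
```

>>> {"method": "move_arm", "body": {"motion": [[0,0,-1,0,0,0,0],[0,0,-1,0,0,0,0]]}}

```text
t: 15.1
ee_pos: [531.0, 66.7, 171.8]
orientation: [2.153, 2.287, 0.0]
ft_force: [0.3, 0.1, 2.2]
width: 0.4
```

>>> {"method": "move_arm", "body": {"motion": [[0,0,-2,0,0,0,0],[0,0,-4,0,0,0,0],[0,0,-6,0,0,0,0],[0,0,-8,0,0,0,0],[0,0,-8,0,0,0,0]]}}

```text
t: 15.52
ee_pos: [531.0, 66.8, 163.4]
orientation: [2.154, 2.287, 0.0]
ft_force: [1.1, 0.2, 3.4]
width: 0.4
```

>>> {"method": "move_arm", "body": {"motion": [[0,0,-2,0,0,0,0],[0,0,-4,0,0,0,0],[0,0,-6,0,0,0,0],[0,0,-8,0,0,0,0],[0,0,-8,0,0,0,0]]}}

```text
t: 15.93
ee_pos: [531.0, 66.8, 155.4]
orientation: [2.154, 2.287, 0.0]
ft_force: [1.0, 0.5, 4.3]
width: 0.7
```

```bash
python3 avg.py 6; python3 -c "
from needle import *
show(140,176,290,345)"
```

```text
16.2333 [530.98105064  66.78621488 155.87732376] [1.18744636 0.29606434 3.98276552] [0.43227925 0.52447792 0.63015201]
[530.94123413  66.78384967 155.86904949] [1.52481104 0.36905215 3.52381844] [363.29747557 232.90907829]
140 ....+.oooooooooooooooooooo.........ooooo.....ooooo.++++
141 .+.+..ooooooooooooooooooo............oooo....ooooo.++++
142 +++...ooooooooooooooooo...............ooooo.oooooo+++++
143 ..+...ooooooooooooooo...RY..............ooooooooo.+.ooo
144 .+....ooo.oooooooo......RY...............oooooooooooooo
145 ......ooo..ooooo.........Y.................oooooooooooo
146 ......ooo...o............Y..................ooooooooooo
147 ......ooo.....oooo.......YY...................ooooooooo
148 ......ooo....ooooo........Y...............+....oooooooo
149 ......oooo..oooooo.......RY..............++......oooooo
150 ......oooooooo............Y..+..+.+..+...++.......ooooo
151 ......oooooo..............Y..+.+++.+.+..+++.........oo.
152 ......ooooo...............RY..++++.+++..+.++.........++
153 ......ooooo................Y..+++..+++++++++......+++++
154 ......ooooo.....o..........Y...++
[... 582 characters left out ...]
..............YY..+++..+RR++++++++++++++
165 ooooo.........................Y...++..+RRRR++++++++++++
166 oooooo........................Y...+R..+RRRR++++++++++++
167 oooooooooo.oooooo.............Y..YYYR..RRRRR+++++++++++
168 ..ooooooooooooooo.............YYYYYY....+RRRRR+++++++++
169 ooooooooooooooooo..............YYYYYY...+RRRRRRRRRRRRR+
170 ooooooooooooooooo..............YYYYYY...+RRRRRRRRRRRRRR
171 ooooooooooooooooo..............YYYYYY...+RRRRR+RRRRRRRR
172 ooooooooooooooooo...............YYYYR+..+RRRR++++RRRRRR
173 oooooooooooooooooo..............Y..+++..+RRR++++++RRRRR
174 oooooooooooooooooooo............Y..+++..RRRR++++++.+R+.
175 ooooooooooooooooooooo...........YY..+++.RRRRR+++++.....
```

>>> {"method": "move_arm", "body": {"motion": [[0,0,-3,0,0,0,0],[0,0,-6,0,0,0,0],[0,0,-9,0,0,0,0],[0,0,-12,0,0,0,0],[0,0,-15,0,0,0,0]]}}

```text
t: 16.7
ee_pos: [531.0, 66.7, 140.6]
orientation: [2.153, 2.287, 0.0]
ft_force: [0.3, 0.4, 5.3]
width: 0.5
```

>>> {"method": "move_arm", "body": {"motion": [[0,0,-3,0,0,0,0],[0,0,-6,0,0,0,0],[0,0,-9,0,0,0,0],[0,0,-12,0,0,0,0],[0,0,-15,0,0,0,0]]}}

```text
t: 17.12
ee_pos: [531.1, 66.8, 125.7]
orientation: [2.154, 2.287, 0.0]
ft_force: [0.7, 0.8, 7.0]
width: 0.4
```

>>> {"method": "move_arm", "body": {"motion": [[0,0,-3,0,0,0,0],[0,0,-6,0,0,0,0],[0,0,-9,0,0,0,0],[0,0,-10,0,0,0,0],[0,0,-10,0,0,0,0]]}}

```text
t: 17.53
ee_pos: [531.1, 66.8, 115.7]
orientation: [2.154, 2.287, 0.0]
ft_force: [-0.1, 0.8, 8.0]
width: 0.6
```

```bash
python3 avg.py 6
```

```text
17.8333 [531.0774675   66.80939527 115.92153674] [ 0.12983816 -0.00837649  8.06737848] [0.47704001 0.27614183 0.36527969]
```

>>> {"method": "move_arm", "body": {"motion": [[0,0,-3,0,0,0,0],[0,0,-6,0,0,0,0],[0,0,-9,0,0,0,0],[0,0,-12,0,0,0,0],[0,0,-15,0,0,0,0]]}}

```text
t: 18.25
ee_pos: [531.1, 66.9, 101.0]
orientation: [2.153, 2.287, 0.001]
ft_force: [0.1, 1.2, 9.9]
width: 0.4
```

>>> {"method": "move_arm", "body": {"motion": [[0,0,-3,0,0,0,0],[0,0,-6,0,0,0,0],[0,0,-9,0,0,0,0],[0,0,-12,0,0,0,0],[0,0,-12,0,0,0,0]]}}

```text
t: 18.67
ee_pos: [531.2, 66.8, 88.8]
orientation: [2.153, 2.287, 0.001]
ft_force: [0.1, -0.1, 11.6]
width: 0.5
```

```bash
python3 avg.py 6
```

```text
18.9667 [531.15128133  66.71175637  89.19199446] [-0.19087338 -0.51466514 10.89674328] [0.44424004 0.33523292 0.65464279]
```

>>> {"method": "move_arm", "body": {"motion": [[0,0,-2,0,0,0,0],[0,0,-4,0,0,0,0],[0,0,-6,0,0,0,0],[0,0,-8,0,0,0,0],[0,0,-10,0,0,0,0]]}}

```text
t: 19.38
ee_pos: [531.2, 66.7, 79.3]
orientation: [2.153, 2.287, 0.001]
ft_force: [-0.9, -0.5, 13.1]
width: 0.4
```

```bash
python3 avg.py 12
```

```text
19.9833 [531.22299742  66.59668252  79.32605772] [-0.41713855 -1.34836817 11.94920652] [0.5197324  0.50311817 0.39812939]
```

>>> {"method": "move_arm", "body": {"motion": [[0,0,-1,0,0,0,0],[0,0,-1,0,0,0,0],[0,0,-1,0,0,0,0],[0,0,-1,0,0,0,0],[0,0,-1,0,0,0,0]]}}

```text
t: 20.4
ee_pos: [531.2, 66.6, 78.4]
orientation: [2.153, 2.287, 0.001]
ft_force: [0.1, -1.0, 12.4]
width: 0.3
```

```bash
python3 avg.py 20; python3 -c "
from needle import *
show(118,176,300,350)"
```

```text
21.4 [531.2082097   66.61730113  78.35787703] [-0.68320051 -1.17779537 12.21071443] [0.48725012 0.40738081 0.58407112]
[531.25184634  66.59517445  78.37055306] [-0.2242643  -0.56374444 13.04028106] [359.00138579 258.32766494]
118 oooooooooooooooooooooooooooooo.+...oooooo.........
119 ooooooooooooooooooooooooooooooo.+...ooooo.........
120 oooooooooooooooooooooooooooooooo.+...ooo..........
121 ooooooooooooooooooooooooooooooooo.+...o...........
122 oooooooooooooooooooooooooooooooooo.+..............
123 ooooooooooooooooooooooooooooooooooo.+.............
124 oooooooooooooooooooooooooooooooooooo.+............
125 ooooooooooooooooooooooooooooooooooooo.+...........
126 oooooooooooooooooooooooooooooooo..oooo.+..........
127 oooooooooooooooooooooooooooooooo..ooooo...........
128 oooooooooooooooooooooooooooooooo..ooooooo.........
129 oooooooooooooooooooooooooooooooo..oooooooo........
130 ooooooooo.oooooooooooooooooooYYY..oooooooo........
131 ooooooooo...ooooooooooooooooYYYYY.Yoooooooo.......
132 ooooooooo....ooooooooooooooYYYYY..Yooooooooo......
133 oooooooo.......ooooooooooooYYYYY..ooooooooooo
[... 1615 characters left out ...]
....................YYR+++..........+...
164 ..............................YYR+++.......+.++...
165 ..............................YYR+++.........+....
166 ..............................YR++++..............
167 .oooooo.......................Y..+++..............
168 ooooooo.......................Y..+++..............
169 ooooooo.......................Y..+++..............
170 ooooooo.......................Y..+++..............
171 ooooooo.......................Y..YY...............
172 oooooooo.....................YYYYYYR..............
173 ooooooooo....................YYYYYY...............
174 oooooooooo...................YYYYYY...............
175 ooooooooooo..................YYYYYY...............
```

Held for over a second at about 12 N (reading 12.2, noise 0.5). Now I'll ease it up.

>>> {"method": "move_arm", "body": {"motion": [[0,0,2,0,0,0,0],[0,0,5,0,0,0,0],[0,0,8,0,0,0,0],[0,0,12,0,0,0,0],[0,0,16,0,0,0,0]]}}

```text
t: 21.87
ee_pos: [531.2, 66.7, 94.4]
orientation: [2.153, 2.287, 0.001]
ft_force: [-0.9, -0.5, 11.1]
width: 0.2
```

>>> {"method": "move_arm", "body": {"motion": [[0,0,4,0,0,0,0],[0,0,8,0,0,0,0],[0,0,12,0,0,0,0],[0,0,16,0,0,0,0],[0,0,20,0,0,0,0]]}}

```text
t: 22.28
ee_pos: [531.1, 66.8, 114.2]
orientation: [2.153, 2.287, 0.001]
ft_force: [0.6, 0.0, 8.2]
width: 0.2
```

>>> {"method": "move_arm", "body": {"motion": [[0,0,4,0,0,0,0],[0,0,8,0,0,0,0],[0,0,12,0,0,0,0],[0,0,16,0,0,0,0],[0,0,20,0,0,0,0]]}}

```text
t: 22.7
ee_pos: [531.0, 66.8, 134.0]
orientation: [2.154, 2.287, 0.0]
ft_force: [0.5, 0.2, 5.2]
width: 0.3
```

>>> {"method": "move_arm", "body": {"motion": [[0,0,4,0,0,0,0],[0,0,8,0,0,0,0],[0,0,12,0,0,0,0],[0,0,15,0,0,0,0],[0,0,18,0,0,0,0]]}}

```text
t: 23.12
ee_pos: [530.9, 66.8, 151.9]
orientation: [2.153, 2.287, 0.0]
ft_force: [1.4, 0.3, 4.1]
width: 0.8
```

>>> {"method": "move_arm", "body": {"motion": [[0,0,3,0,0,0,0],[0,0,6,0,0,0,0],[0,0,9,0,0,0,0],[0,0,11,0,0,0,0],[0,0,13,0,0,0,0]]}}

```text
t: 23.53
ee_pos: [530.9, 66.8, 164.9]
orientation: [2.153, 2.287, 0.0]
ft_force: [3.7, -0.1, 2.8]
width: 0.9
```

>>> {"method": "move_arm", "body": {"motion": [[0,0,1.5,0,0,0,0],[0,0,3,0,0,0,0],[0,0,4.5,0,0,0,0],[0,0,6,0,0,0,0],[0,0,7.5,0,0,0,0]]}}

```text
t: 23.95
ee_pos: [530.8, 66.7, 172.3]
orientation: [-2.153, -2.287, 0.0]
ft_force: [1.4, 0.1, 2.5]
width: 0.3
```

>>> {"method": "move_arm", "body": {"motion": [[0,0,1.5,0,0,0,0],[0,0,3,0,0,0,0],[0,0,5,0,0,0,0],[0,0,8,0,0,0,0],[0,0,12,0,0,0,0]]}}

```text
t: 24.37
ee_pos: [529.8, 66.6, 183.9]
orientation: [-2.153, -2.286, 0.003]
ft_force: [0.5, 0.1, -0.1]
width: 0.5
```

>>> {"method": "move_arm", "body": {"motion": [[0,0,20,0,0,0,0],[-20,0,50,0,0,0,0],[-50,0,70,0,0,0,0],[-70,0,70,0,0,0,0],[-90,-20,70,0,0,0,0]]}}

```text
t: 24.78
ee_pos: [440.2, 48.2, 255.6]
orientation: [2.151, 2.289, 0.003]
ft_force: [0.8, -0.7, -0.1]
width: 0.5
```

```bash
python3 - <<'E'
from h import *
s=get_image("scene");t=get_image("top");print(get_obs()["ee_pos"])
a=cv2.resize(s["color"][110:250,290:400,::-1],(471,600),interpolation=cv2.INTER_CUBIC)
b=cv2.resize(s["color"][210:290,265:310,::-1],(320,600),interpolation=cv2.INTER_CUBIC)
cv2.imwrite("pics/b8.png",np.hstack([a,b]))
for l in("tally_ball","tally_base","memory_knob"):
    print(l,[(np.round(r["location"],1),round(r["p"],2)) for i in(s,t) for r in mark_of(i,l)])
p,e=tri(ray(s,(237,289.6)),ray(t,(208.3,275.1)));print(p,e)
print(atz(s,(237,289.6),88),atz(t,(208.3,275.1),88))
from fit import f,r
for m in(.45,.5,.55,.6,.65,.7):
    b=.6-m;print(m,proj(s,f(r.x,(-57,130*np.sin(b),140+130*np.cos(b)))),proj(s,f(r.x,(-17,130*np.sin(b),140+130*np.cos(b)))))
E
```

```text
[437.7525274   45.64032729 254.4216803 ]
tally_ball [(array([259., 152.]), 0.65), (array([290.9, 342.9]), 0.63), (array([233.1, 288.1]), 0.46), (array([250.9, 247.7]), 0.38), (array([204.4, 277. ]), 0.63), (array([248.9, 265.6]), 0.6), (array([324.3, 234.7]), 0.58)]
tally_base [(array([272.6, 250.9]), 0.91), (array([308.4, 338.4]), 0.83), (array([264.9, 285.1]), 0.63), (array([286.5, 161.5]), 0.58), (array([319. , 235.4]), 0.98), (array([248.9, 266.4]), 0.74), (array([209.9, 276.9]), 0.59), (array([204. , 339.6]), 0.48)]
memory_knob [(array([150.2, 323.8]), 0.61), (array([147.7, 263.3]), 0.54), (array([158.7, 221.4]), 0.21)]
[435.67322469 197.30584491  84.70661634] [np.float64(1.0368086569244401), np.float64(1.0368086569243458)]
[434.84212774 194.20555879  88.        ] [434.37767374 197.83279164  88.        ]
0.45 [311.16322541 148.36954782] [325.68333678 142.26166815]
0.5 [313.10800781 149.42977791] [327.66027658 143.27199289]
0.55 [315.07426614 150.63783319] [329.65539241 144.42814337]
0.6 [317.05599854 151.99193283] [331.6625657  145.72845251]
0.65 [319.04698561 153.4896576 ] [333.67547446 147.17063088]
0.7 [321.04081769 155.12793765] [335.68762151 148.75175458]
```

View pics/b8.png

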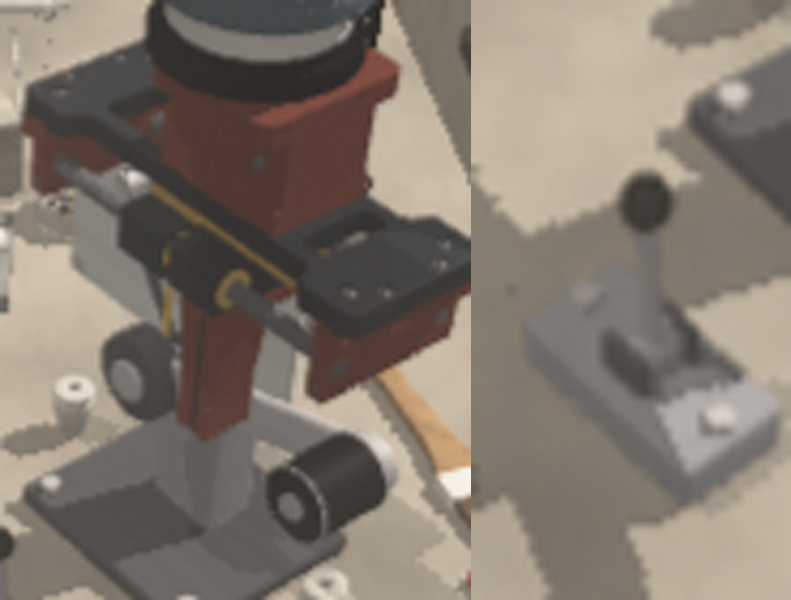

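Travel from contact (z about 175.5) to the hold (78.4) was 97 mm, or about 0.62 rad. The peg detection at (324,150) gives 0.60–0.65. Both are beyond the 0.45 mark, so the spring is weak and the lever goes right. I'll go to the left of the larger grey lever's ball at (435,197,88).

>>> {"method": "move_arm", "body": {"motion": [[-2,40,0,0,0,0,0],[-4,80,0,0,0,0,0],[-6,120,0,0,0,0,0],[-8,160,0,0,0,0,0],[-9,196,0,0,0,0,0]]}}

```text
t: 25.7
ee_pos: [431.6, 245.1, 254.1]
orientation: [-2.153, -2.287, 0.0]
ft_force: [1.0, -0.1, 0.2]
width: -0.0
```

>>> {"method": "move_arm", "body": {"motion": [[0,0,-30,0,0,0,0],[0,0,-60,0,0,0,0],[0,0,-90,0,0,0,0],[0,0,-120,0,0,0,0],[0,0,-120,0,0,0,0]]}}

```text
t: 26.12
ee_pos: [428.4, 241.3, 129.2]
orientation: [-2.151, -2.286, 0.014]
ft_force: [-0.5, -0.3, 0.0]
width: 0.4
```

```bash
python3 - <<'E'
from needle import *
s=get_image("scene");e=get_obs()["ee_pos"]
print("tcp+28",proj(s,e+[0,0,28]),"ball",proj(s,[435,197,86]))
show(130,166,310,345)
show(205,262,260,310)
E
```

```text
tcp+28 [276.10061435 201.82591458] ball [288.9733262  236.85537889]
[431.45463471 242.66584186 133.77239913] [0.30596981 0.41427791 0.25588154] [276.68186755 210.24180158]
130 oooooooooooooooooooYYY..ooooooooooo
131 ..ooooooooooooooooYYYYY.Yoooooooooo
132 ...ooooooooooooooYYYYY..Yoooooooooo
133 .....ooooooooooooYYYYY..ooooooooooo
134 ......oooooooooo.YYY.oooooooooooooo
135 ........oooooooo.YYY..ooo.ooooooooo
136 .........ooooooo.YYY......ooooooooo
137 ...........oooooYYY.......ooooooooo
138 ............oooo.YY......oooooo.ooo
139 ..............ooo.Y......oooooo....
140 ...............ooooo.....ooooo.++++
141 ................ooooo....ooooo.++++
142 ..................ooooo.oooooo+++++
143 ....................ooooooooo.+oooo
144 .....................oooooooooooooo
145 .....................oooooooooooooo
146 ..................ooooooooooooooooo
147 ................ooooooooooooooooooo
148 ...............ooooooooo...oooooooo
149 .............ooooooooo......ooooooo
150 ..........ooooooooo...R.......ooooo
151 .........oooooooo....RY........oooo
152 ..........oooo...+.++YY..........oo
153 ....
[... 3050 characters left out ...]
..............................oooooooooo
250 ................................+.....oooooooooooo
251 ................................++.ooooooooooooooo
252 .................................++.oooooooooooooo
253 .................................+++.ooooooooooooo
254 ........................+.........+++.oooooooooooo
255 .......................++++.......+++..ooooooooooo
256 .......................++++.......++++..oooooooooo
257 .......................++++++.....+++++..ooooooooo
258 ........................++++++...++++++++..ooooooo
259 ........................++++++++++.......+..oooooo
260 .........................+++++++...........ooooooo
261 ...........................+++++.......o.ooooooooo
```

The needle at peg foot (332,147) again gives about 0.61 rad, so it stayed. Lowering beside the ball.

>>> {"method": "move_arm", "body": {"motion": [[0,0,-30,0,0,0,0],[0,0,-60,0,0,0,0],[0,0,-85,0,0,0,0],[0,0,-96,0,0,0,0],[0,0,-96,0,0,0,0]]}}

```text
t: 26.68
ee_pos: [431.8, 242.6, 37.9]
orientation: [-2.153, -2.287, 0.002]
ft_force: [-0.7, 0.7, 1.0]
width: 0.5
```

>>> {"method": "move_arm", "body": {"motion": [[0,-6,0,0,0,0,0],[1,-12,0,0,0,0,0],[1,-18,0,0,0,0,0],[2,-24,0,0,0,0,0],[2,-30,0,0,0,0,0]]}}

```text
t: 27.1
ee_pos: [434.8, 212.4, 39.3]
orientation: [2.153, 2.286, 0.003]
ft_force: [-0.1, -0.0, 0.8]
width: 0.5
```

```bash
python3 -c "
from needle import *
show(215,262,262,312)"
```

```text
[434.36357046 211.51066959  39.02254689] [ 0.89835816 -1.17739324  0.07782299] [285.22777154 247.35384484]
215 ooooooo.++++++++++++++++++++++++++++++++++++++++++
216 oooooooo.+++++++++++++++++++++++++++++++++++++++++
217 ooooooooo.++++++++++++++++++++++++++++++++++++++++
218 oooooooooo.+++++++++RYYYR+++++++++++++++++++++++++
219 ooooooooooo.+++++++RYYRYR+++++++++++++++++++++++++
220 oooooooooooo.++++++YY+++++++R+++++++++++++++++++++
221 ooooooooooooo.++++RY+++++++RR+++++++++++++++++++++
222 ooooooooooooooo+++RYR+++++RRR+++++++++++++++++++++
223 oooooooooooooooo+++RR+++++++R+++++++++++++++++++++
224 oooooooooooooooo.+++RR++++++++++++++++++++++++++++
225 oooooooooooooooo.R++RRR+++...+++++++++++++++++++++
226 oooooooooooooooo.RRRRRRR+++..++++++++++++++++++++R
227 oooooooooooooooooRRRRRRRR++++++++++++++++++++++RRR
228 oooooooooooooooooRRRRRRRRR+++++++++++++++++++RRRRR
229 oooooooooooooooooRRRRRRRRRR+++++RR+++++++++RRRRRRR
230 ooooooooooooooooo.RRRRRRRRRR++++RR+++++++RRRRRRRRR
231 ooooooooooooooooo.RRRRRRRRRRR+++RRR++++RRRRRRRRRRR
232 .oo.oooooooooooooRRRRRRRRRRRRR.+RRRRRRRRRRRRRRRRRR
233
[... 891 characters left out ...]
....................++++++++....oooooooo
250 ..............................++++++..oooooooooooo
251 ..............................+++...oooooooooooooo
252 ..............................+++.oooooooooooooooo
253 ...............................+++.ooooooooooooooo
254 ......................+.........+++.oooooooooooooo
255 .....................++++.......++++.ooooooooooooo
256 .....................++++.......+++++..ooooooooooo
257 .....................++++++....+++++++..oooooooooo
258 ......................++++++...++++++++..ooooooooo
259 ......................+++++++++++.++++++..oooooooo
260 .......................+++++++.........++.oooooooo
261 .........................+++++.......o.ooooooooooo
```

The ball (291,238) sits against the finger. Pushing right.

>>> {"method": "move_arm", "body": {"motion": [[0,-4,0,0,0,0,0],[1,-8,0,0,0,0,0],[1,-12,0,0,0,0,0],[1,-16,0,0,0,0,0],[2,-20,0,0,0,0,0]]}}

```text
t: 27.57
ee_pos: [435.5, 192.3, 38.1]
orientation: [-2.153, -2.287, 0.001]
ft_force: [0.1, 0.4, -0.5]
width: 0.6
```

>>> {"method": "move_arm", "body": {"motion": [[0,-3,0,0,0,0,0],[0,-6,0,0,0,0,0],[1,-8,0,0,0,0,0],[1,-8,0,0,0,0,0]]}}

```text
t: 27.9
ee_pos: [436.8, 184.3, 38.2]
orientation: [-2.154, -2.287, 0.001]
ft_force: [-0.8, 1.1, -0.3]
width: 0.7
```

```bash
python3 -c "
from needle import *
show(228,266,270,320)"
```

```text
[436.8309113  184.46183633  38.23100861] [ 1.2444589   0.39388471 -0.50967188] [292.4452981  254.35241406]
228 ooooooooooooo.+++++RR+++++++RR++++++++++++++++++++
229 oooooooooooooo.+++RYR+++++RRRR++++++++++++++++++++
230 ooooooooooooooo.++RYR++++++RRR++++++++++++++++++++
231 oooooooooooooooo+++RRR++++++RR++++++++++++++++++++
232 oooooooooooooooo++++RR+++++++R++++++++.+++++.+++++
233 oooooooooooooooo+R+RRRR+.+...+++++++++++++++++++++
234 oooooooooooooooo.RRRRRRR+++...++++++++++++++++++++
235 oooooooooooooooo.RRRRRRRRR++.++++++++++++++++++++R
236 oooooooooooooooo.RRRRRRRRRR++++++++++++++++++++RRR
237 oooooooooooooo...RRRRRRRRRRR+++++R+++++++++++RRRRR
238 ooooooooooo.....+RRRRRRRRRRRR++++RR++++++++RRRRRRR
239 .oooooooo.......+RRRRRRRRRRRR++++RRR+++++RRRRRRRRR
240 ..ooo...........+RRRRRRRRRRRR+.++RRRRRRRRRRRRRRRRR
241 ................+RRRRRRRRRRRR+..+RRRRRRRRRRRRRRRRR
242 ................+RRRRRRRRRRRR+..+RRRRRRRRRRRRRRRR+
243 ................+RRRRRRRRRRRR+..+RRRRR++RRRRRRR+++
244 ................+RRRRRRRRRRR++++RRRR+++RRRRRR+++++
245 ................+RRRRRRRRRR+++++RRRRRRRRRRR+++++++
246
[... 396 characters left out ...]
...............+.ooooooooooooooooooo.o..
254 ..............+..........++.ooooooooooooooooooooo.
255 .............++++.......+++..ooooooooooooooooooooo
256 .............++++.......++++...ooooooooooooooooooo
257 .............++++++.....+++++...oooooooooooooooooo
258 ..............++++++..+++++......ooooooooooooooooo
259 ..............+++++++++++++.+.....oooooooooooooooo
260 ...............+++++++...++++.+++.oooooooooooooooo
261 .................+++++......+....ooooooooooooooooo
262 ..................++++...ooo.o.ooooooooooooooooooo
263 .......................ooooooooooooooooooooooooooo
264 .....................ooooooooooooooooooooooooooooo
265 ......................ooooooooooooooo..ooooooooooo
```

>>> {"method": "move_arm", "body": {"motion": [[0,-1,0,0,0,0,0],[0,-2,0,0,0,0,0],[0,-3,0,0,0,0,0],[0,-3,0,0,0,0,0]]}}

```text
t: 28.28
ee_pos: [436.9, 181.7, 38.3]
orientation: [2.153, 2.287, 0.0]
ft_force: [1.2, 0.7, 0.3]
width: 0.6
```

>>> {"method": "move_arm", "body": {"motion": [[0,-1,0,0,0,0,0],[0,-2,0,0,0,0,0],[0,-2,0,0,0,0,0]]}}

```text
t: 28.53
ee_pos: [436.9, 179.6, 38.3]
orientation: [2.154, 2.287, 0.0]
ft_force: [-0.1, 0.1, -0.2]
width: 0.4
```

>>> {"method": "move_arm", "body": {"motion": [[0,-1,0,0,0,0,0],[0,-2,0,0,0,0,0],[0,-2,0,0,0,0,0]]}}

```text
t: 28.78
ee_pos: [436.8, 177.6, 38.3]
orientation: [-2.154, -2.287, 0.0]
ft_force: [0.1, 0.7, 0.2]
width: 0.6
```

>>> {"method": "move_arm", "body": {"motion": [[0,-1,0,0,0,0,0],[0,-2,0,0,0,0,0],[0,-2,0,0,0,0,0]]}}

```text
t: 29.03
ee_pos: [436.8, 175.6, 38.3]
orientation: [2.154, 2.287, -0.0]
ft_force: [0.2, -0.0, -0.4]
width: 0.0
```

>>> {"method": "move_arm", "body": {"motion": [[0,-1,0,0,0,0,0],[0,-2,0,0,0,0,0],[0,-2,0,0,0,0,0]]}}

```text
t: 29.28
ee_pos: [436.8, 173.6, 38.2]
orientation: [-2.154, -2.287, 0.0]
ft_force: [0.9, 1.8, -0.9]
width: 0.5
```

>>> {"method": "move_arm", "body": {"motion": [[0,-1,0,0,0,0,0],[0,-2,0,0,0,0,0],[0,-2,0,0,0,0,0]]}}

```text
t: 29.53
ee_pos: [436.9, 173.0, 38.2]
orientation: [-2.154, -2.285, -0.003]
ft_force: [-2.4, 12.9, -4.6]
width: 0.5
```

```bash
python3 -c "
from needle import *
show(232,270,272,322)"
```

```text
[436.92828471 173.04798216  38.17785996] [-1.25608019 12.21843897 -4.04550364] [295.21879992 257.45456131]
232 ooooooooooooooo+++++YR++++++RRRR++++++++++++++++++
233 oooooooooooooooo+++RYR++++++RRR+++++++++++++++++++
234 oooooooooooooooo.+++RY+++++++RR+++++++++++++++++++
235 oooooooooooooooo.++++RR+++++++R+++++++.+++++++.+++
236 oooooooooooooooo.RR++RRR++++...+++++++++++++++++++
237 oooooooooooo.....RRRRRRRR+++...+++++++++++++++++++
238 ooooooooo........+RRRRRRRR+++..+++++++++++++++++++
239 ooooooo..........+RRRRRRRRR++++++++++++++++++++++R
240 ooo..............RRRRRRRRRRR++++++++++++++++++++RR
241 .................+RRRRRRRRRRRR++++RR++++++++++RRRR
242 .................RRRRRRRRRRRRRR+++RRR+++++++RRRRRR
243 .................RRRRRRRRRRRRR+.++RRR+++++RRRRRRRR
244 .................RRRRRRRRRRRRR...+RRRRRRRRRRRRRRRR
245 .................RRRRRRRRRRRRR....RRRRRRRRRRRRRRRR
246 .................RRRRRRRRRRRRR....RRRRRRRRRRRRRRR+
247 .................+RRRRRRRRRRRR....RRRRR++RRRRRRR++
248 .................+RRRRRRRRRRR+++..RRR+++RRRRRR++++
249 .................+RRRRRRRRRR++++++RRRRRRRRRR++++++
250
[... 396 characters left out ...]
.++++++....+++++....oooooooooooooooooooo
258 ............++++++..+++++......ooooooooooooooooooo
259 ............+++++++++++++.......oooooooooooooooooo
260 .............+++++++..++++.....ooooooooooooooooooo
261 ...............+++++.....++...oooooooooooooooooooo
262 ................++++...ooooo.ooooooooooooooooooooo
263 .....................ooooooooooooooooooooooooooooo
264 ...................ooooooooooooooooooooooooooooooo
265 ....................ooooooooooooooo..ooooooooooooo
266 ....................ooooo.ooooooo....ooooooooooooo
267 .....................oooo.....oo.....ooooooooooooo
268 .....................oooooooooo.....oooooooooooooo
269 ......................ooooooo.......oooooooooooooo
```

At the stop (12 N). I'll back off left and lift clear.

>>> {"method": "move_arm", "body": {"motion": [[0,4,0,0,0,0,0],[0,14,0,0,0,0,0],[-2,34,10,0,0,0,0],[-5,60,40,0,0,0,0],[-10,70,75,0,0,0,0]]}}

```text
t: 30.0
ee_pos: [426.0, 243.4, 112.9]
orientation: [-2.153, -2.287, 0.005]
ft_force: [0.6, 0.2, 0.4]
width: 0.6
```

>>> {"method": "move_arm", "body": {"motion": [[-10,30,25,0,0,0,0],[-20,60,50,0,0,0,0],[-30,90,75,0,0,0,0],[-40,120,100,0,0,0,0],[-40,120,100,0,0,0,0]]}}

```text
t: 30.42
ee_pos: [387.8, 368.2, 218.6]
orientation: [-2.15, -2.291, -0.016]
ft_force: [0.5, -0.8, 0.0]
width: 1.1
```

```bash
python3 - <<'E'
from h import *
get_image("top");s=get_image("scene");print(get_obs()["t"],get_obs()["ee_pos"],get_obs()["ft_force"])
a=cv2.resize(s["color"][110:290,265:395,::-1],None,fx=3.33,fy=3.33,interpolation=cv2.INTER_CUBIC)
cv2.imwrite("pics/end.png",a)
print([(np.round(q["location"],1),round(q["p"],2)) for q in mark_of(s,"memory_knob")+mark_of(s,"collet_1")])
for sg in(-.7,.7): print(sg,proj(s,[435,197-0+62*np.sin(-sg),26+62*np.cos(sg)]))
E
```

```text
30.5167 [386.61591889 363.01149056 214.06594286] [-0.36786795 -0.42040306 -0.77312506]
[(array([150.4, 323.5]), 0.58), (array([209.8, 306.2]), 0.62), (array([257. , 365.4]), 0.43)]
-0.7 [279.58371904 230.39842639]
0.7 [298.77318673 251.6535022 ]
```

View pics/end.png

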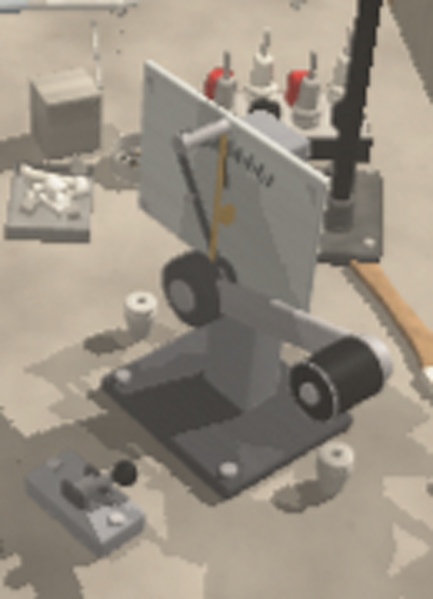

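The final picture shows the lever over to the right (ball 124,472), the arm at rest, the needle still deflected (peg 205,133) and both collets in place.

```bash
python3 -c "
from workcell import *
print(close_job())"
```

```text
the job is handed in; nothing more can be done
None
```

The spring tested weak, so I tipped the tally lever fully over to the right and handed the job in at about 30.5 s.

- **Zeroing:** I pushed the memory pointer left by its peg until it rested against the arm's pointer, about 5 N at contact. On the first try the shut fingers slid over the peg, because they end roughly 25 mm above the reported TCP. That left the pointer at about 0.19 rad, so I went back and pushed again from lower down.
- **Pressing:** I built up to about 12 N and held it for over a second. The averaged reading was 12.2 N with a zero offset of roughly 0.2–0.4 N. The highest single reading I saw was 13.1 N, with about 0.5 N of noise. I then eased the arm back up in small steps.
- **Reading:** The roller's travel of about 97 mm gives roughly 0.62 rad, and the peg's position in the picture gives about 0.61 rad. Both are well past the 0.45 mark. The direct view was unclear by eye, because the needle stands in front of the plate and looks close to the mark.
- **Tally:** I used the larger grey lever and pushed it to its stop, where the force reached about 12 N.

In the last picture the lever lies to the right, the arm is at rest, the needle is still deflected, both collets are standing in place and the gripper is clear of everything. No check failed in the end.

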